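Load the fly-tying bench's rotary bin with sinkers

ROBOT

A 6-joint arm with a two-finger parallel gripper is mounted at the origin on the work surface. World frame = base frame: x ahead of the robot, y to its left, z up, the work surface at z = 0. Lengths are in m, angles in rad, forces in N, time in s.
With the tool pointing down it reaches from about 0.375 to 0.975 m from the base axis. Payload 3.8 kg.
Tool frame: the origin (TCP) lies midway between the tips of the shut fingers; the grasp point (between the pads) lies 19 mm behind it; z points along the fingers, y is the line along which they close (so a half turn about z gives the same grasp; the last joint's range is limited). The gripper opens to 85 mm and grips with 20 to 120 N. Pads are 22 mm wide; open, the fingers measure 114 mm over their backs; the gripper's body (76 mm by 85 mm) begins 54 mm behind the grasp point. The pads swing forward as they close: fully open they stand 13 mm farther back than shut.
Start: joints at [-1.369, 0.264, 1.604, -0, 1.274, -0.037], TCP at [0.16, -0.656, 0.21] pointing down, gripper open.
Joint ranges: [-2.63, 2.63], [-0.94, 2.18], [0.31, 2.57], [-1.31, 4.45], [0, 2.66], [-2.55, 2.55]. Speed limits (rad/s): [2.57, 2.57, 3.14, 3.14, 3.14, 3.14].

INTERFACE

Orientations are given as a rotation vector (axis times angle).
In Python, from workcell import * gives the robot as it stands. The module is installed in compiled form; this text tells all that it offers.
- The arm moves only by the tool apply_moves, never from a script. Its arguments are lists of equal length, an entry for each row: "fingers": the opening, from 0 (shut) to 1 (fully open); "travel": the shift along the tool's x, y, z normalised to -1 to 1, where 1 is 0.05 m, a list of three; "rotation": the turn, a rotation vector about the tool's x, y, z normalised to -1 to 1, where 1 is 6 degrees, a list of three. In form: {"fingers": [fingers, ...], "travel": [[dx, dy, dz], ...], "rotation": [[ax, ay, az], ...]}. A call has 1 to 12 rows; each row shifts and turns the commanded pose from where the row before left it, along the tool's axes as they then stand; what a row does not reach is not made up. A row lasts 1/10 s, in which the tool goes at most 50 mm and 8.59 degrees, less where a joint would pass 70% of its speed; a pose out of reach is approached as far as the arm can. A call with a number of a shift or a turn outside -1 to 1 is refused whole. A call with a gripper value outside its range is refused whole. The fingers move at their own pace and stop on an object; "newtons" is the grip in N (left out, the last holds). Time passes only in rows, so rows that do not move let the fingers close. It gives the time, the measured TCP pose, the force, the opening and the grip force at its end, in the units of the state.
- read_state(): the state, without advancing time (a new reading comes with each control period).
- read_camera(name): name is "side" or "top"; returns a dict with "image" (480x640x3 uint8, red, green, blue), "fx", "fy", "cx", "cy" (pixels), "extrinsics" (4x4, takes a point from world to camera coordinates). Camera axes: x right, y down, z forward; pixel columns grow to the right and rows downward; lengths in m; the calibration is good to about 2 mm. A picture is of the moment at which its call begins. There is no depth.
- finish_job(): hands the job in; it is judged then, once.
Trained networks look in the newest picture that a camera, given by its name, has taken for a name from the list of things; names that differ only in an ending like _2 or _b are one class to them, and where a whole thing is asked for, a point or a joint stands for the part that bears it (a point fixed in the world has none). Each returns a list of dicts, best first, with "p" (0 to 1); they miss things now and then, are a little off and sometimes report something else, mostly with a low value. They report only what shows in the picture. A call takes as long as a camera call. They do not tell look-alikes from the thing itself.
- regions_of(camera, name): "mask" (480x640 bool, what is visible of it) and "bbox" ([left, top, width, height] in pixels, round what is visible of it).
- tip_of(camera, name): "location" ([column, row] in pixels: a listed point, or the origin of a listed thing).
The state is a dict: "time": time; "q": joint angles; "joint_vel": joint speeds; "joint_torque": joint torques, N m; "tool_pos": TCP position; "tcp_rot": TCP orientation; "wrist_force": force on the tool from outside, world axes, zero at the start; "torque": the same for the moment, N m; "width": opening from 0.0 (shut) to 1.0 (fully open); "grip_force": force on a finger pad.
Only numpy, scipy, OpenCV 4.12 (cv2) and the standard library are available. Lean on these libraries where they do the work, as an engineer would, in place of code of your own. Each camera call takes 0.05 s, during which the arm holds its last target. There are 200 camera calls.

TASK

Turn the knob of the rotary bin counter-clockwise (seen from above) until it comes up against its stop, which brings the empty bin round to the front, out from under the clear cover. Then take the metal scoop cup out from under the shelf and pour all seven sinkers over its lip into that bin. Finally stand the empty cup upright on the middle of the cork mat and let go; do not shove or knock over the jar, spool, bottle or brush standing about.

Things in the scene. Friction and masses are not known exactly. Their poses are not given: they have to be found in the camera images.
- rack: Fixed dark wooden riser shelf; origin: on the table under its centre; open front faces its -x (the robot). Board 16 mm thick, underside 150 mm up, x -80 to +80, y -135 to +135 mm. Below it side walls (inner faces y = +-121, from x = -70 mm) and a 20 mm high rail at the back (x = +68 mm), no floor. Cup and jar stand at y = +65 and -65 mm, either way round. Things on top reach 210 mm up.
- cup: Aluminium scoop cup, open above. Origin: on its underside; +x towards the lip, z up. Flat parallel sides: outer faces y = +-26, x -28 (upright back) to +58 mm (lip end), 50 mm high. Walls, floor 4 mm. Inside, flat floor x -24 to +18 mm, then a 45 degree ramp up to the lip. The shelf's edge is above about x = -20 mm: grip across the sides, tool leaning out to the front.
- cup_lip (a point): Middle of the cup's pouring lip, at x = +58, y = 0, z = +44 mm of the cup; its axes are the cup's.
- turntable (a joint): Angle of the rotary bin's turntable, rad; grows counter-clockwise seen from above; 1.571 is the stop, where the empty bin stands in front. Stiff enough to stay where it is left.
- rotary: Fixed housing of the rotary bin. Origin: on the table, on the turntable's axis; its open front faces its -x. Base 285 x 290 mm; side and back walls and a clear flat cover, top 83 mm above the table, which covers everything from x = -38 mm to x = +148 mm (y +-144 mm). In front of x = -38 mm it is open above.
- knob (a point): Centre of the turntable's black bar knob, above the cover on the axis, 110 mm above the table. The bar is 56 mm long, 14 mm wide, and reaches from 94 to 126 mm above the table; the bar lies along this point's x axis and turns with the turntable.
- knob_end (a point): Middle of the end face of the knob's bar, 28 mm from its centre along its x axis.
- bin (a point): Centre of the inner floor of the empty bin on the turntable: white, square, inside 72 x 72 mm, walls 3 mm, rim 42 mm above this point (65 mm above the table), 82 mm from the turntable's axis. The point's axes are the turntable's, along the bin's walls. The other three bins are full of other things.
- mat: Cork mat fixed on the table, 125 x 105 mm (x, y), 3 mm thick; origin: centre of its underside.
- sinker0: Dark metal egg-shaped sinker with round ends, 14 mm in diameter, 18 mm long, 18 g, in the cup at the start; x along its length; origin on its surface, 7 mm below its centre as built (it turns with the sinker).
- sinker1: Dark metal egg-shaped sinker with round ends, 14 mm in diameter, 18 mm long, 18 g, in the cup at the start; x along its length; origin on its surface, 7 mm below its centre as built (it turns with the sinker).
- sinker2: Dark metal egg-shaped sinker with round ends, 14 mm in diameter, 18 mm long, 18 g, in the cup at the start; x along its length; origin on its surface, 7 mm below its centre as built (it turns with the sinker).
- sinker3: Dark metal egg-shaped sinker with round ends, 14 mm in diameter, 18 mm long, 18 g, in the cup at the start; x along its length; origin on its surface, 7 mm below its centre as built (it turns with the sinker).
- sinker4: Dark metal egg-shaped sinker with round ends, 14 mm in diameter, 18 mm long, 18 g, in the cup at the start; x along its length; origin on its surface, 7 mm below its centre as built (it turns with the sinker).
- sinker5: Dark metal egg-shaped sinker with round ends, 14 mm in diameter, 18 mm long, 18 g, in the cup at the start; x along its length; origin on its surface, 7 mm below its centre as built (it turns with the sinker).
- sinker6: Dark metal egg-shaped sinker with round ends, 14 mm in diameter, 18 mm long, 18 g, in the cup at the start; x along its length; origin on its surface, 7 mm below its centre as built (it turns with the sinker).
- jar: Closed glass jar, 50 mm in diameter, 75 mm high, in the other place under the shelf; origin: centre of its underside. Leave alone.
- spool_a: Thread spool, 40 mm in diameter, 36 mm high, on the table; origin: centre of its underside. Leave alone.
- varnish: Small glass bottle, 36 mm in diameter, 60 mm high, on the table; origin: centre of its underside. Leave alone.
- brush: Brush 150 mm long lying on the table; origin on its underside, axis along x. Leave alone.
- cup_mid (a point): Middle of the cup's underside, at x = +15 mm, y = 0, z = 0 of the cup; its axes are the cup's.
There are look-alikes about, which are no part of the job. Leave any blue look-alike of the cup alone. Of the things shaped like the mat, the cork one is meant.

How it is judged:
By the outcome, as a careful person would: the job done as asked, in the order asked, and still so for the second after the job is handed in, with the robot touching nothing.
It also fails if it takes over 72 s, if anything falls off the work surface, if the arm or the gripper's body presses on something with over 40 N, if the wrist force passes 120 N, or if a joint passes its speed limit or range.

## Working session

There is one attempt and no reset: what is moved stays moved. The work goes in short steps, Python scripts to look and compute and a tool call to move; the robot and the scene stay as the last step left them, time stands still between calls to the robot, and variables do not carry over. Pictures are saved under pics/ and viewed, at most 13 in all, crops included, and the job is handed in when it is done.

Besides the shell and the picture viewer there is one more tool, called as name(argument=value, ...), one argument or row to a line, values as JSON. apply_moves: Moves the arm, as the interface text tells. Scaled input: -1 to 1 covers 0.05 m each way for a shift and 6 degrees each way for a turn. Its arguments: {"type":"object","properties":{"fingers":{"type":"array","items":{"type":"number"}},"travel":{"type":"array","items":{"type":"array","items":{"type":"number"}}},"rotation":{"type":"array","items":{"type":"array","items":{"type":"number"}}},"newtons":{"type":"number"}},"required":["fingers","travel","rotation"]}

```bash
mkdir -p pics
cat > h.py <<'E'
from workcell import *
import numpy as np, cv2
from scipy.spatial.transform import Rotation as R
def ray(c,uv):
    E=np.array(c["extrinsics"]);d=np.array([(uv[0]-c["cx"])/c["fx"],(uv[1]-c["cy"])/c["fy"],1.])
    Rm=E[:3,:3];return -Rm.T@E[:3,3],Rm.T@d
def atz(c,uv,z):
    o,d=ray(c,uv);return o+d*(z-o[2])/d[2]
def proj(c,p):
    E=np.array(c["extrinsics"]);q=E[:3,:3]@np.array(p)+E[:3,3]
    return np.array([c["fx"]*q[0]/q[2]+c["cx"],c["fy"]*q[1]/q[2]+c["cy"]])
def tri(c1,u1,c2,u2):
    o1,d1=ray(c1,u1);o2,d2=ray(c2,u2)
    A=np.stack([d1,-d2],1);t=np.linalg.lstsq(A,o2-o1,rcond=None)[0]
    a,b=o1+t[0]*d1,o2+t[1]*d2;return (a+b)/2,np.linalg.norm(a-b)
def save(c,n): cv2.imwrite(n,c["image"][:,:,::-1])
E
cat > a.py <<'E'
from h import *
C={n:read_camera(n) for n in("side","top")}
for n in C: save(C[n],f"pics/{n}0.png"); print(n,ray(C[n],(320,240)))
zs=dict(rack=0,cup=0,cup_lip=.044,cup_mid=0,rotary=0,knob=.11,knob_end=.11,bin=.023,mat=0,jar=0,spool_a=0,varnish=0,brush=0)
for k,z in zs.items():
    for n in C:
        for r in tip_of(n,k)[:3]:
            if r["p"]>.15: print(k,n,round(r["p"],2),np.round(r["location"],1),np.round(atz(C[n],r["location"],z),3))
print(read_state())
E
python3 a.py
```

```text
side (array([0.34714263, 0.82278895, 0.60732505]), array([ 0.16361655, -0.83099674, -0.53226374]))
top (array([0.37763332, 0.04294984, 1.20122887]), array([ 0.11173051, -0.00139461, -0.99375579]))
rack side 0.84 [218.2 320.8] [0.674 0.19  0.   ]
rack side 0.23 [262.1 333.7] [0.581 0.211 0.   ]
rack top 0.68 [505.4 334.4] [ 0.314 -0.351  0.   ]
cup side 0.55 [327.4 440.4] [0.424 0.411 0.   ]
cup top 0.77 [292.1 176.8] [0.65  0.102 0.   ]
cup top 0.67 [144.1 277.9] [0.43  0.414 0.   ]
cup_lip side 0.93 [363.4 406.8] [0.376 0.379 0.044]
cup_lip top 0.57 [469.  173.7] [ 0.649 -0.27   0.044]
cup_mid side 0.57 [335.6 439.4] [0.413 0.407 0.   ]
cup_mid top 0.87 [287.4 168.4] [0.669 0.113 0.   ]
cup_mid top 0.8 [144.3 289.1] [0.406 0.413 0.   ]
rotary side 0.83 [293.9 216.6] [ 0.623 -0.229  0.   ]
rotary top 0.55 [293.7 175.6] [0.653 0.099 0.   ]
knob side 0.93 [291.1 176.2] [ 0.628 -0.243  0.11 ]
knob top 0.8 [466.2 173.2] [ 0.635 -0.247  0.11 ]
knob_end side 0.88 [280.  174.2] [ 0.659 -0.251  0.11 ]
knob_end top 0.97 [464.9 160.5] [ 0.66  -0.245  0.11 ]
bin side 0.89 [282.6 221.6] [ 0.635 
[... 695 characters left out ...]
.4] [ 0.314 -0.347  0.   ]
{'time': 1.4, 'q': array([-1.36891360e+00,  2.63899667e-01,  1.60397665e+00,  2.18100443e-05,
        1.27368781e+00, -3.68933039e-02]), 'joint_vel': array([-0.00017601, -0.00178205, -0.00059797, -0.00076307, -0.00126219,
        0.00110007]), 'joint_torque': array([-8.78930732e-04, -5.15054762e+01, -3.67710721e+01, -1.58232242e-04,
        1.13249913e-03,  6.86639268e-06]), 'tool_pos': array([ 0.15965912, -0.65585829,  0.21049258]), 'tcp_rot': array([3.11920457e+00, 3.74164997e-01, 3.63387036e-05]), 'wrist_force': array([ 0.15725174, -0.16658842,  0.343571  ]), 'torque': array([-0.00552966, -0.01969472, -0.05573712]), 'grip_force': 0.0, 'width': 1.001043582911119}
```

View images.

View pics/side0.png

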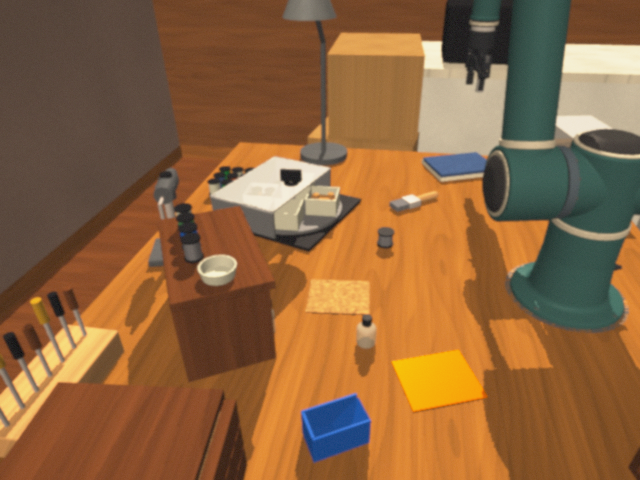

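View pics/top0.png

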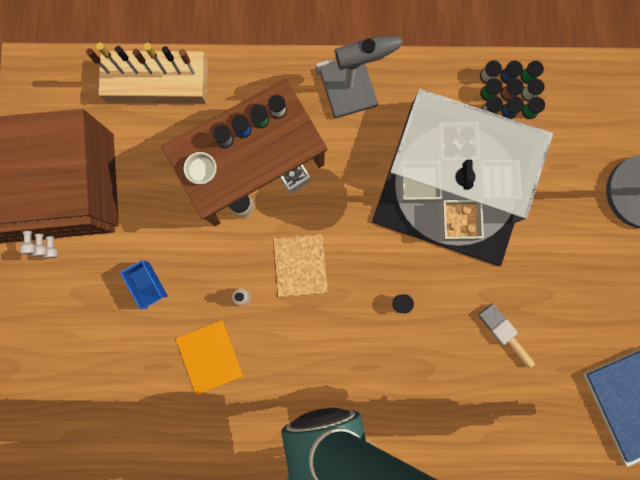

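Run:
```python
import cv2,numpy as np
t=cv2.imread("pics/top0.png");
a=cv2.resize(t[120:240,220:340],(600,600),interpolation=cv2.INTER_CUBIC)
cv2.imwrite("pics/cupcrop.png",a)
b=cv2.resize(t[80:275,365:565],(800,780),interpolation=cv2.INTER_CUBIC)
cv2.imwrite("pics/rotcrop.png",cv2.resize(t[85:270,365:560],(632,600),interpolation=cv2.INTER_CUBIC))
```

```text
(no output)
```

View pics/cupcrop.png

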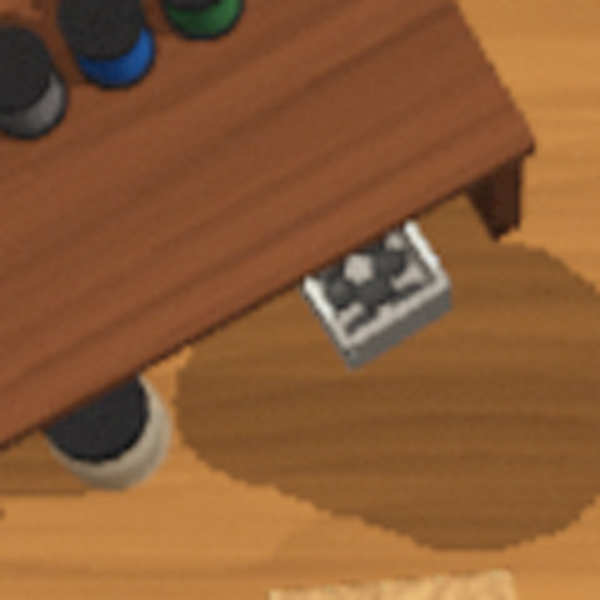

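View pics/rotcrop.png

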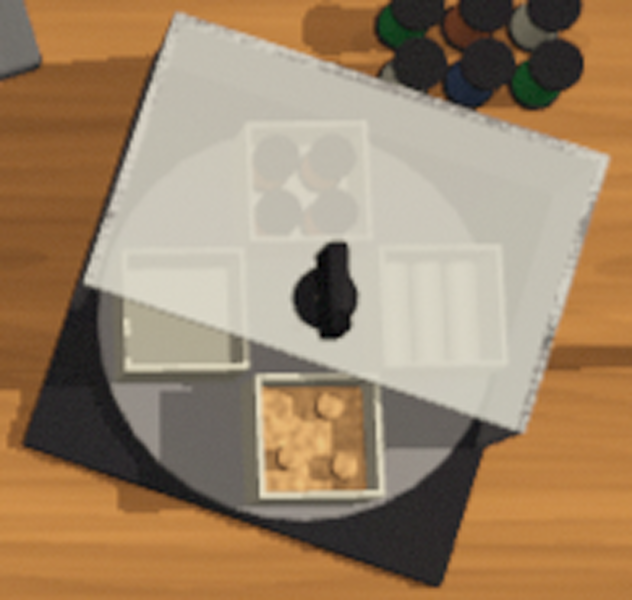

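```bash
cat > b.py <<'E'
from h import *
c=read_camera("top")
f=lambda u,z:atz(c,u,z)[:2]
def fit(L,W):
    L=np.array(L,float);W=np.array(W);l=L-L.mean(0);w=W-W.mean(0)
    a=np.arctan2((l[:,0]*w[:,1]-l[:,1]*w[:,0]).sum(),(l*w).sum())
    M=np.array([[np.cos(a),-np.sin(a)],[np.sin(a),np.cos(a)]]);t=W.mean(0)-M@L.mean(0)
    print(np.round(t,4),"yaw",np.round(np.degrees(a),1),"res mm",np.round((L@M.T+t-W)*1000,1).tolist());return t,a
cc=lambda x,y:(365+x/3.241,85+y/3.241)
print("rotary");fit([[.148,.144],[.148,-.144],[-.038,.144],[-.038,-.144]],[f(cc(*p),.083) for p in[(178,12),(608,157),(85,285),(522,432)]])
print("bin rim");fit([[-.039,.039],[.039,.039],[-.039,-.039],[.039,-.039]],[f(cc(*p),.065) for p in[(124,373),(122,250),(248,371),(246,248)]])
print("front bin");fit([[-.039,.039],[.039,.039],[-.039,-.039],[.039,-.039]],[f(cc(*p),.065) for p in[(258,499),(255,376),(383,495),(380,374)]])
k=lambda x,y:(220+x/5,120+y/5)
print("cup back");
for z,p in((.05,[(347,350),(450,290)]),(.0,[(355,368),(452,308)])): fit([[-.028,.026],[-.028,-.026]],[f(k(*q),z) for q in p])
print("rack");fit([[.08,.135],[.08,-.135],[-.08,-.135],[-.08,.135]],[f(q,.166) for q in[(163,147),(289,80),(326.6,149.6),(206,218)]])
m=regions_of("top","mat")
for r in m: print(r["p"],r["bbox"],cv2.minAreaRect(np.argwhere(r["mask"])[:,::-1].astype(np.float32)))
print("mat",fit([[-.0625,-.0525],[.0625,.0525]],[f((327,294),.003),f((274,238),.003)]))
E
python3 b.py
```

```text
rotary
[ 0.6311 -0.2496] yaw -18.8 res mm [[0.0, 1.5], [-0.3, -1.1], [1.0, 1.0], [-0.8, -1.4]]
bin rim
[ 0.629  -0.1676] yaw 0.7 res mm [[1.1, -0.6], [-0.2, -0.1], [0.3, -0.2], [-1.1, 0.9]]
front bin
[ 0.5491 -0.2508] yaw 0.9 res mm [[0.6, -0.8], [0.5, 0.0], [-1.1, -0.3], [-0.0, 1.1]]
cup back
[0.6478 0.0985] yaw 31.1 res mm [[-0.6, 1.0], [0.6, -1.0]]
[0.6502 0.0987] yaw 32.6 res mm [[-0.7, 1.0], [0.7, -1.0]]
rack
[0.6669 0.1805] yaw 30.0 res mm [[0.6, 0.4], [3.2, 1.4], [-0.1, -6.4], [-3.8, 4.6]]
0.97 [175.1, 317.5, 70.0, 75.3] ((208.67808532714844, 356.8082275390625), (60.744354248046875, 50.795860290527344), 69.44395446777344)
0.83 [274.1, 233.3, 51.4, 62.3] ((299.8494567871094, 264.4190979003906), (59.68232727050781, 51.10210037231445), 84.5596694946289)
0.72 [392.4, 158.0, 118.7, 83.2] ((452.12493896484375, 204.33274841308594), (83.42098236083984, 106.91499328613281), 77.56044006347656)
[0.4568 0.0827] yaw 3.8 res mm [[0.4, 0.4], [-0.4, -0.4]]
mat (array([0.45679788, 0.08272734]), np.float64(0.06560446504888356))
```

apply_moves(
  fingers=[0.6,0.6,0.6,0.6,0.6,0.6,0.6,0.6,0.6,0.6,0.6,0.6],
  travel=[
    [0.9,-0.46,0],
    [0.9,-0.46,0],
    [0.9,-0.46,0],
    [0.9,-0.46,0],
    [0.9,-0.46,0],
    [0.9,-0.46,0],
    [0.9,-0.46,0],
    [0.9,-0.46,0],
    [0.9,-0.46,0],
    [0.9,-0.46,0],
    [0.9,-0.46,0],
    [0.27,-0.14,0],
  ],
  rotation=[
    [0,0,0],
    [0,0,0],
    [0,0,0],
    [0,0,0],
    [0,0,0],
    [0,0,0],
    [0,0,0],
    [0,0,0],
    [0,0,0],
    [0,0,0],
    [0,0,0],
    [0,0,0],
  ],
  newtons=40,
)

```text
time: 2.7
tool_pos: [0.5911, -0.2831, 0.2106]
tcp_rot: [-3.118, -0.38, -0.003]
wrist_force: [-0.6, -1.2, 0.4]
width: 0.596
grip_force: 0.0
```

apply_moves(
  fingers=[0.6,0.6,0.6],
  travel=[
    [0.3,-0.15,0],
    [0.3,-0.15,0],
    [0,0,0],
  ],
  rotation=[
    [0,0,1],
    [0,0,1],
    [0,0,0.15],
  ],
)

```text
time: 3.0
tool_pos: [0.6154, -0.2656, 0.2103]
tcp_rot: [-3.141, -0.023, -0.0]
wrist_force: [0.9, 0.3, 0.4]
width: 0.599
grip_force: 0.0
```

```bash
cat > s.py <<'E'
from h import *
s=read_state();M=R.from_rotvec(s["tcp_rot"]).as_matrix()
print(round(s["time"],2),"pos",np.round(s["tool_pos"],4),"q",np.round(s["q"],4).tolist(),"F",np.round(s["wrist_force"],1),"T",np.round(s["torque"],2),"w",round(s["width"],3),"g",s["grip_force"])
print(np.round(M,4).tolist(),"yhead",np.degrees(np.arctan2(M[1,1],M[0,1])).round(2))
import json;open("log.txt","a").write(json.dumps([s["q"].tolist(),s["tool_pos"].tolist(),s["tcp_rot"].tolist()])+"\n")
def to(p):print("tool delta/0.05:",np.round(M.T@(np.array(p)-s["tool_pos"])/.05,3))
E
python3 -c "
from s import *
to([.631,-.25,.099])"
```

```text
3.0 pos [ 0.6154 -0.2656  0.2103] q [-0.4448, 0.2551, 1.6152, 0.0003, 1.2711, 1.1115] F [0.9 0.3 0.4] T [-0.02 -0.05  0.01] w 0.599 g 0.0
[[0.9999, 0.0145, 0.0003], [0.0145, -0.9999, 0.0002], [0.0003, -0.0002, -1.0]] yhead -89.17
tool delta/0.05: [ 0.316 -0.308  2.227]
```

apply_moves(
  fingers=[0.6,0.6,0.6,0.6,0.6],
  travel=[
    [0.31,-0.31,0.4],
    [0,0,0.8],
    [0,0,0.7],
    [0,0,0.3],
    [0,0,0],
  ],
  rotation=[
    [0,0,0],
    [0,0,0],
    [0,0,0],
    [0,0,0],
    [0,0,0],
  ],
)

```text
time: 3.5
tool_pos: [0.6266, -0.2506, 0.0971]
tcp_rot: [-3.139, -0.022, 0.01]
wrist_force: [-1.1, 1.0, 0.8]
width: 0.601
grip_force: 0.0
```

apply_moves(
  fingers=[0,0,0,0,0,0],
  travel=[
    [0,0,0],
    [0,0,0],
    [0,0,0],
    [0,0,0],
    [0,0,0],
    [0,0,0],
  ],
  rotation=[
    [0,0,0],
    [0,0,0],
    [0,0,0],
    [0,0,0],
    [0,0,0],
    [0,0,0],
  ],
  newtons=40,
)

```text
time: 4.1
tool_pos: [0.6314, -0.2508, 0.1035]
tcp_rot: [3.141, 0.022, 0.006]
wrist_force: [-1.2, 2.7, 5.8]
width: 0.135
grip_force: 39.2
```

```bash
python3 s.py
```

```text
4.1 pos [ 0.6314 -0.2508  0.1035] q [-0.4152, 0.3488, 1.6985, 0.0009, 1.0904, 1.1412] F [-1.2  2.7  5.8] T [ 0.51  0.17 -0.03] w 0.135 g 39.20636594295502
[[0.9999, 0.014, 0.0038], [0.014, -0.9999, -0.0008], [0.0038, 0.0009, -1.0]] yhead -89.2
```

apply_moves(
  fingers=[0,0,0,0,0,0,0,0,0,0,0,0],
  travel=[
    [0,0,0],
    [0,0,0],
    [0,0,0],
    [0,0,0],
    [0,0,0],
    [0,0,0],
    [0,0,0],
    [0,0,0],
    [0,0,0],
    [0,0,0],
    [0,0,0],
    [0,0,0],
  ],
  rotation=[
    [0,0,-1],
    [0,0,-1],
    [0,0,-1],
    [0,0,-1],
    [0,0,-1],
    [0,0,-1],
    [0,0,-1],
    [0,0,-1],
    [0,0,-1],
    [0,0,-1],
    [0,0,-0.9],
    [0,0,-0.8],
  ],
)

```text
time: 5.3
tool_pos: [0.6312, -0.2506, 0.1035]
tcp_rot: [2.553, 1.827, 0.004]
wrist_force: [-0.6, 3.6, 6.9]
width: 0.133
grip_force: 39.3
```

apply_moves(
  fingers=[0,0,0,0],
  travel=[
    [0,0,0],
    [0,0,0],
    [0,0,0],
    [0,0,0],
  ],
  rotation=[
    [0,0,-0.3],
    [0,0,-0.3],
    [0,0,-0.2],
    [0,0,0],
  ],
)

```text
time: 5.7
tool_pos: [0.6312, -0.2506, 0.1035]
tcp_rot: [2.478, 1.927, 0.004]
wrist_force: [-1.5, 3.1, 7.0]
width: 0.132
grip_force: 41.6
```

```bash
python3 s.py
```

```text
5.7 pos [ 0.6312 -0.2506  0.1035] q [-0.4153, 0.3487, 1.6987, 0.0016, 1.0909, -0.1671] F [-1.5  3.1  7. ] T [ 0.67  0.28 -0.55] w 0.132 g 41.55385561287403
[[0.2464, 0.9692, 0.0036], [0.9692, -0.2464, -0.0001], [0.0008, 0.0035, -1.0]] yhead -14.26
```

apply_moves(
  fingers=[0,0,0],
  travel=[
    [0,0,0],
    [0,0,0],
    [0,0,0],
  ],
  rotation=[
    [0,0,-0.4],
    [0,0,-0.2],
    [0,0,0],
  ],
)

```text
time: 6.0
tool_pos: [0.6312, -0.2506, 0.1036]
tcp_rot: [2.417, 2.003, 0.005]
wrist_force: [-1.8, 4.0, 6.1]
width: 0.132
grip_force: 46.9
```

```bash
python3 s.py
python3 - <<'E'
from h import *
c=read_camera("top");save(c,"pics/top1.png")
cv2.imwrite("pics/rot1.png",cv2.resize(c["image"][85:270,365:560,::-1],(632,600),interpolation=cv2.INTER_CUBIC))
E
```

```text
6.0 pos [ 0.6312 -0.2506  0.1036] q [-0.4155, 0.3486, 1.6986, 0.0019, 1.091, -0.2293] F [-1.8  4.   6.1] T [ 0.6   0.23 -0.84] w 0.132 g 46.92560927476734
[[0.186, 0.9825, 0.0037], [0.9826, -0.186, 0.0002], [0.0009, 0.0036, -1.0]] yhead -10.72
```

View pics/rot1.png

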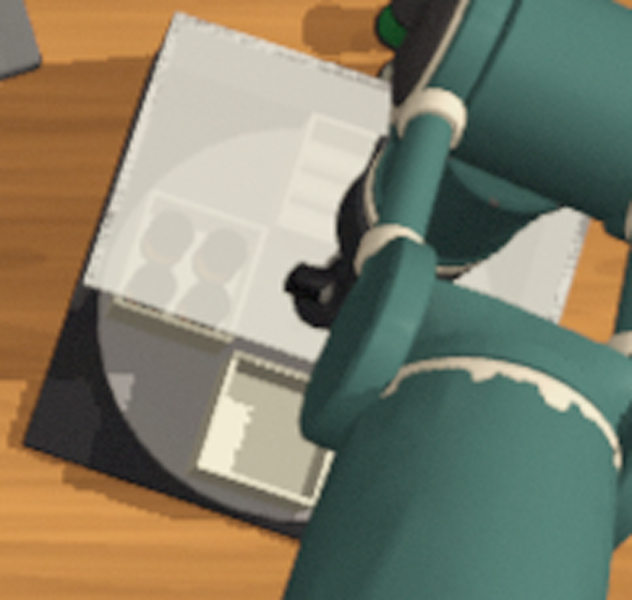

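Run:
```python
from h import *
c=read_camera("top");cc=lambda x,y:(365+x/3.241,85+y/3.241)
P=[atz(c,cc(*p),.065)[:2] for p in[(238,356),(197,468),(314,506)]]
for a,b in((0,1),(1,2)): d=P[b]-P[a];print(np.degrees(np.arctan2(d[1],d[0])),np.linalg.norm(d))
print((P[0]+P[2])/2)
```

```text
159.30181131298326 0.076439611350003
-107.90775459584371 0.07672904041989295
[ 0.55220197 -0.22366878]
```

apply_moves(
  fingers=[0,0,0],
  travel=[
    [0,0,0],
    [0,0,0],
    [0,0,0],
  ],
  rotation=[
    [0,0,-0.3],
    [0,0,0],
    [0,0,0],
  ],
  newtons=70,
)

```text
time: 6.4
tool_pos: [0.6312, -0.2506, 0.1036]
tcp_rot: [2.387, 2.039, 0.005]
wrist_force: [-1.7, 3.3, 6.5]
width: 0.112
grip_force: 75.5
```

```bash
python3 s.py
```

```text
6.4 pos [ 0.6312 -0.2506  0.1036] q [-0.4156, 0.3486, 1.6986, 0.0021, 1.0911, -0.2597] F [-1.7  3.3  6.5] T [ 0.61  0.3  -1.05] w 0.112 g 75.50511594861746
[[0.1562, 0.9877, 0.0038], [0.9877, -0.1562, 0.0004], [0.001, 0.0037, -1.0]] yhead -8.99
```

apply_moves(
  fingers=[0.6,0.6,0.6,0.6,0.6,0.6,0.6,0.6],
  travel=[
    [0,0,0],
    [0,0,0],
    [0,0,0],
    [0,0,0],
    [0,0,-0.3],
    [0,0,-0.9],
    [0,0,-0.9],
    [0,0,-0.9],
  ],
  rotation=[
    [0,0,0],
    [0,0,0],
    [0,0,0],
    [0,0,0],
    [0,0,0],
    [0,0,0],
    [0,0,0],
    [0,0,0],
  ],
)

```text
time: 7.2
tool_pos: [0.6296, -0.2507, 0.2529]
tcp_rot: [2.385, 2.044, 0.0]
wrist_force: [0.5, -0.9, 1.2]
width: 0.598
grip_force: 0.0
```

```bash
python3 s.py
```

```text
7.2 pos [ 0.6296 -0.2507  0.2529] q [-0.4157, 0.2472, 1.5469, -0.0, 1.3472, -0.262] F [ 0.5 -0.9  1.2] T [ 0.01 -0.03 -0.02] w 0.598 g 0.0
[[0.1532, 0.9882, 0.0002], [0.9882, -0.1532, -0.0001], [-0.0001, 0.0002, -1.0]] yhead -8.81
```

apply_moves(
  fingers=[0.75,0.75,0.75,0.75,0.75,0.75,0.75,0.75],
  travel=[
    [0,0,0],
    [0,0,0],
    [0,0,0],
    [0,0,0],
    [0,0,0],
    [0,0,0],
    [0,0,0],
    [0,0,0],
  ],
  rotation=[
    [0,0,1],
    [0,0,1],
    [0,0,1],
    [0,0,1],
    [0,0,1],
    [0,0,1],
    [0,0,1],
    [0,0,1],
  ],
)

```text
time: 8.0
tool_pos: [0.6298, -0.2509, 0.2517]
tcp_rot: [3.012, 0.89, 0.001]
wrist_force: [-0.1, -0.1, 0.1]
width: 0.752
grip_force: 0.0
```

```bash
python3 s.py
```

```text
8.0 pos [ 0.6298 -0.2509  0.2517] q [-0.4158, 0.2478, 1.5484, -0.0, 1.3444, 0.5801] F [-0.1 -0.1  0.1] T [0.07 0.   0.01] w 0.752 g 0.0
[[0.8392, 0.5437, 0.0009], [0.5437, -0.8392, -0.0004], [0.0005, 0.0009, -1.0]] yhead -57.06
```

apply_moves(
  fingers=[0.75,0.75,0.75],
  travel=[
    [-0.5,0,-0.5],
    [-0.5,0,-0.5],
    [-0.5,0,-0.5],
  ],
  rotation=[
    [0,1,0],
    [0,1,0],
    [0,1,0],
  ],
)

```text
time: 8.3
tool_pos: [0.5614, -0.2958, 0.3201]
tcp_rot: [-2.891, -0.866, -0.467]
wrist_force: [0.2, -1.3, 0.2]
width: 0.75
grip_force: 0.0
```

```bash
python3 s.py; cat log.txt
python3 - <<'E'
from h import *
c=read_camera("top");save(c,"pics/top2.png")
E
```

```text
8.3 pos [ 0.5614 -0.2958  0.3201] q [-0.6997, 0.0531, 1.6804, 0.3141, 1.3226, 0.2241] F [ 0.2 -1.3  0.2] T [-0.15  0.09  0.01] w 0.75 g 0.0
[[0.7927, 0.5494, 0.2641], [0.5228, -0.8355, 0.1692], [0.3136, 0.004, -0.9495]] yhead -56.67
[[-0.4447762397090829, 0.2550955128527419, 1.6152374897834378, 0.00029021792976498137, 1.2711080518988982, 1.1114657664859788], [0.6154163812306364, -0.26562811754567045, 0.21032071976504624], [-3.141327208862965, -0.022725798500405698, -0.00040444836153222155]]
[[-0.41521449105135355, 0.3488200187503771, 1.6985104711373535, 0.00089829669796227, 1.090448992305823, 1.1411569884907515], [0.6313570287706144, -0.2507974596823216, 0.10350722430830928], [3.140673926638484, 0.0220027824635831, 0.0059751411327759844]]
[[-0.41533093675426064, 0.34866296217809256, 1.6986963216622437, 0.0015667834622357392, 1.0909393306101083, -0.16709586214916008], [0.6311650749440048, -0.25056030693112114, 0.10351979399023417], [2.478289609459803, 1.927069188883118, 0.004374693479102536]]
[[-0.4154533050250305, 0.3486422166891478, 1.6986403317131715, 0.0018761027551414317, 1.09095
[... 484 characters left out ...]
3.9379057318839444e-05, 1.3472063650837602, -0.26197545848197806], [0.6295590438093915, -0.2507335845536858, 0.2529435721916846], [2.385335256401839, 2.044124522477849, 9.292577186543257e-05]]
[[-0.415776404402058, 0.24783065556920644, 1.5483962058004792, -4.709765337591285e-05, 1.344376439548044, 0.5801329545402617], [0.6298476018524647, -0.2508874063927952, 0.251731953852756], [3.0120467016277344, 0.8904708386385853, 0.0011385192004913943]]
[[-0.699712389328663, 0.053125112668822846, 1.6803675802370917, 0.3141429984831235, 1.3225564067533342, 0.22407566869673945], [0.5614342760758608, -0.2957877572381877, 0.3200809648322287], [-2.891277074083136, -0.8664890263181371, -0.46692591127557154]]
```

```bash
cat > kin.py <<'E'
from h import *
import json
from scipy.optimize import least_squares
D=[json.loads(l) for l in open("log.txt")]
D.append([[-1.3689136,.263899667,1.60397665,.0000218,1.27368781,-.0368933],[.15965912,-.65585829,.21049258],[3.11920457,.374164997,.0000363]])
Y=lambda a:R.from_euler("y",a).as_matrix(); Z=lambda a:R.from_euler("z",a).as_matrix()
def fk(q,p,s=1):
    a1,d1,L1,ax,L2,d6=p; A=Z(q[0]);B=A@Y(q[1]);C=B@Y(q[2])
    x=A@[a1,0,d1]+B@[0,0,L1]+C@[ax,0,L2]
    W=C@Z(s*q[3])@Y(q[4]); return x+W@[0,0,d6], W@Z(np.pi/2+q[5])
def fitp(s):
    f=lambda p:np.concatenate([fk(d[0],p,s)[0]-d[1] for d in D]+[.0003*(np.array(p)-[0,.2,.45,0,.45,.2])])
    r=least_squares(f,[0,.2,.45,0,.45,.2]);return r.x,r.cost
P,_=fitp(1)
lo=np.array([-2.63,-.94,.31,-1.31,0,-2.55]);hi=np.array([2.63,2.18,2.57,4.45,2.66,2.55])
def ik(pos,M,q0=None):
    best=None
    for k in range(12):
        g=np.random.default_rng(k).uniform(lo,hi) if k or q0 is None else np.array(q0)
        def f(q):
            x,m=fk(q,P);return np.concatenate([(x-pos)*5,(R.from_matrix(m.T@M)).as_rotvec()])
        r=least_squares(f,np.clip(g,lo+1e-3,hi-1e-3),bounds=(lo,hi))
        if k==0 and q0 is not None and r.cost<1e-8: return r.x,r.cost
        if best is None or r.cost<best[1]: best=(r.x,r.cost)
    return best
def pose(head,phi,right=True):
    "tool leaning phi deg: z=fwd sin - up cos, y=right"
    f=np.array([np.cos(np.radians(head)),np.sin(np.radians(head)),0]);u=np.array([0,0,1.]);y=np.cross(f,u)*(1 if right else -1)
    z=f*np.sin(np.radians(phi))-u*np.cos(np.radians(phi));return np.stack([np.cross(y,z),y,z],1)
E
python3 - <<'E'
from kin import *
for s in(1,-1):
    p,c=fitp(s);print(s,np.round(p,4),c)
    d=D[-2];x,m=fk(d[0],p,s);print(x-d[1],R.from_matrix(m.T@R.from_rotvec(d[2]).as_matrix()).as_rotvec())
print("max err mm",[round(1e3*np.linalg.norm(fk(d[0],P)[0]-d[1]),1) for d in D])
E
```

```text
1 [-5.000e-04  3.095e-01  5.545e-01  2.120e-02  5.606e-01  4.507e-01] 0.0024774800872885035
[ 0.00032058 -0.00064105  0.00334275] [-5.62584677e-16  2.24908426e-16 -3.40655303e-16]
-1 [ 0.0051 -0.3072  0.1005 -0.191   0.6203 -0.4281] 0.0033944706868081105
[-0.00941211 -0.00127569 -0.03240326] [0.13532893 0.59380103 0.15436875]
max err mm [np.float64(24.9), np.float64(24.8), np.float64(24.8), np.float64(24.8), np.float64(24.7), np.float64(24.9), np.float64(24.9), np.float64(3.4), np.float64(24.9)]
```

```bash
python3 - <<'E'
s=open("kin.py").read()
s=s.replace("a1,d1,L1,ax,L2,d6=p;","a1,d1,L1,ax,L2,d6,b=p;").replace("A@[a1,0,d1]","A@[a1,b,d1]").replace(",.45,.2]",",.45,.2,.025]")
open("kin.py","w").write(s)
E
python3 - <<'E'
from kin import *
print(np.round(P,4),[round(1e3*np.linalg.norm(fk(d[0],P)[0]-d[1]),1) for d in D])
u=np.radians
def rep(n,pos,M,q0=None):
    q,c=ik(np.array(pos),M,q0);x,m=fk(q,P);print(n,"q",np.round(q,2).tolist(),"err mm,deg",np.round(1e3*np.linalg.norm(x-pos),1),np.round(np.degrees(R.from_matrix(m.T@M).magnitude()),1),flush=True);return q
f=lambda h:np.array([np.cos(u(h)),np.sin(u(h)),0])
cup=np.array([.649,.0985,0]);h=30.5
for phi in(45,50): q=rep("grasp%d"%phi,cup+f(h)*(-.004+.019*np.sin(u(phi)))+[0,0,.031-.019*np.cos(u(phi))],pose(h,phi),D[-2][0])
rep("back",cup+f(h)*(-.15)+[0,0,.08],pose(h,45),q)
# pour: grip point on cup (-.004,.031); lip (.058,.044); cup pitch th
lip=np.array([.5534,-.2236,.075])
for h in(-18.8,30,60):
  for th in(0,30,60,90):
    ct,st=np.cos(u(th)),np.sin(u(th)); v=np.array([-.062,-.013]) # grip rel lip (x,z)
    g=lip+f(h)*(v[0]*ct+v[1]*st)+np.array([0,0,-v[0]*st+v[1]*ct])
    M=pose(h,45-th);rep((h,th),g+M[:,2]*.019,M,q)
m=np.array([.4575,.082,.003])
for h in(0,10,30,60,80,-40): 
  c0=m-f(h)*.015; M=pose(h,45);rep(("mat",h),c0+f(h)*(-.004)+[0,0,.031]+M[:,2]*.019,M,q)
E
```

```text
[0.     0.2518 0.512  0.0014 0.5662 0.3685 0.0249] [np.float64(0.0), np.float64(0.0), np.float64(0.0), np.float64(0.0), np.float64(0.0), np.float64(0.0), np.float64(0.0), np.float64(0.0), np.float64(0.0)]
grasp45 q [-0.12, 0.24, 2.32, 1.74, 0.45, -0.68] err mm,deg 0.0 0.0
grasp50 q [-0.15, 0.26, 2.35, 1.94, 0.55, -0.91] err mm,deg 0.0 0.0
back q [-0.44, -0.13, 2.53, 1.27, 0.66, -0.42] err mm,deg 0.0 0.0
(-18.8, 0) q [-0.53, -0.1, 2.57, 2.02, 0.16, -0.61] err mm,deg 4.0 1.8
(-18.8, 30) q [-0.46, -0.03, 2.22, 0.05, 0.69, 1.4] err mm,deg 0.0 0.0
(-18.8, 60) q [-0.42, 0.3, 1.78, -0.02, 1.32, 1.49] err mm,deg 0.0 0.0
(-18.8, 90) q [-0.4, 0.69, 1.35, -0.05, 1.88, 1.51] err mm,deg 0.0 0.0
(30, 0) q [-0.98, 0.23, 2.23, 1.05, 0.95, -0.69] err mm,deg 0.0 0.0
(30, 30) q [-0.66, 0.11, 2.08, 0.32, 0.88, 0.19] err mm,deg 0.0 0.0
(30, 60) q [-0.36, 0.27, 1.82, -0.22, 1.22, 0.78] err mm,deg 0.0 0.0
(30, 90) q [-0.17, 0.58, 1.54, -0.47, 1.67, 0.99] err mm,deg 0.0 0.0
(60, 0) q [-0.93, 0.47, 1.88, 0.75, 1.27, -0.82] err mm,deg 0.0 0.0
(60, 30) q [-0.68, 0.25, 1.91, 0.3, 1.04, -0.32] err mm,deg 0.0 0.0
(60, 60) q [-0.35, 0.23, 1.87, -0.29, 1.1, 0.32] err mm,deg 0.0 0.0
(60, 90) q [-0.07, 0.43, 1.77, -0.7, 1.41, 0.74] err mm,deg 0.0 0.0
('mat', 0) q [0.28, -0.18, 2.57, -0.76, 0.29, 2.55] err mm,deg 23.2 12.9
('mat', 10) q [0.1, -0.19, 2.57, 0.17, 0.22, 1.34] err mm,deg 26.9 13.8
('mat', 30) q [-0.34, -0.07, 2.57, 1.2, 0.63, -0.35] err mm,deg 17.8 9.2
('mat', 60) q [-0.5, 0.11, 2.47, 1.1, 0.92, -0.83] err mm,deg 0.0 0.0
('mat', 80) q [-0.47, 0.25, 2.29, 0.87, 1.09, -0.91] err mm,deg 0.0 0.0
('mat', -40) q [0.71, 0.11, 2.47, -1.19, 0.85, -2.35] err mm,deg 0.0 0.0
```

```bash
cat > plan.py <<'E'
from kin import *
u=np.radians
F=lambda h:np.array([np.cos(u(h)),np.sin(u(h)),0])
GX,GZ,PHI=-.004,.031,45.   # grasp point in the cup, lean
def cuppose(org,h,th=0,lip=None):
    "tool pose for the cup origin (or lip) at a place, heading h, pitched th"
    M=pose(h,PHI-th);ct,st=np.cos(u(th)),np.sin(u(th))
    W=lambda x,z:F(h)*(x*ct+z*st)+np.array([0,0,-x*st+z*ct])
    o=np.array(org,float) if lip is None else np.array(lip)-W(.058,.044)
    return o+W(GX,GZ)+M[:,2]*.019,M
def rows(segs,p=None,M=None):
    "segs: (pos,M,n); prints rows in round numbers, tracking them, with ik check"
    s=read_state();p=s["tool_pos"] if p is None else p;M=R.from_rotvec(s["tcp_rot"]).as_matrix() if M is None else M
    q=s["q"];T=[];A=[];hl=.7*np.array([2.57,2.57,3.14,3.14,3.14,3.14])
    for P1,M1,n in segs:
        for k in range(n,0,-1):
            dt=M.T@(P1-p)/k/.05;dr=np.degrees(R.from_matrix(M.T@M1).as_rotvec())/k/6
            dt,dr=np.round(dt,2),np.round(dr,2);p=p+M@dt*.05;M=M@R.from_rotvec(np.radians(dr*6)).as_matrix()
            q1,c=ik(p,M,q);w=np.abs(q1-q)/.1
            fl="" if (w<hl).all() and c<1e-7 else " !! %s %.1e"%(np.round(w/hl,2),c)
            T.append(dt.tolist());A.append(dr.tolist());print(len(T),dt.tolist(),dr.tolist(),np.linalg.norm(dt).round(2),np.linalg.norm(dr).round(2),np.round(p,3),fl);q=q1
    print("travel",T);print("rotation",A);print("q",np.round(q,2));return p,M,q
E
python3 - <<'E'
from plan import *
pg,Mg=cuppose([.649,.0985,0],30.8)
pre=pg-Mg[:,2]*.12
rows([(pre,Mg,12),(pg,Mg,5)])
E
```

```text
1 [0.24, -0.48, 0.46] [-0.01, 0.37, 0.03] 0.71 0.37 [ 0.559 -0.272  0.304] 
2 [0.22, -0.49, 0.47] [-0.01, 0.37, 0.03] 0.71 0.37 [ 0.561 -0.242  0.286] 
3 [0.19, -0.49, 0.48] [-0.01, 0.37, 0.03] 0.71 0.37 [ 0.563 -0.211  0.267] 
4 [0.18, -0.49, 0.48] [-0.01, 0.37, 0.03] 0.71 0.37 [ 0.566 -0.181  0.249] 
5 [0.15, -0.49, 0.49] [-0.01, 0.37, 0.03] 0.71 0.37 [ 0.568 -0.151  0.231] 
6 [0.13, -0.49, 0.49] [-0.01, 0.37, 0.03] 0.71 0.37 [ 0.57  -0.121  0.212] 
7 [0.11, -0.49, 0.5] [-0.01, 0.37, 0.03] 0.71 0.37 [ 0.572 -0.091  0.194] 
8 [0.09, -0.49, 0.5] [-0.01, 0.37, 0.03] 0.71 0.37 [ 0.574 -0.061  0.175] 
9 [0.08, -0.49, 0.5] [-0.01, 0.37, 0.03] 0.7 0.37 [ 0.577 -0.03   0.157] 
10 [0.05, -0.49, 0.51] [-0.01, 0.38, 0.03] 0.71 0.38 [ 0.579 -0.     0.139] 
11 [0.03, -0.49, 0.5] [-0.01, 0.37, 0.02] 0.7 0.37 [0.582 0.03  0.121] 
12 [0.01, -0.49, 0.51] [-0.01, 0.38, 0.03] 0.71 0.38 [0.584 0.06  0.102] 
13 [0.0, -0.0, 0.48] [0.0, -0.0, -0.0] 0.48 0.0 [0.599 0.068 0.085] 
14 [0.0, -0.0, 0.48] [0.0, -0.0, -0.0] 0.48 0.0 [0.613 0.077 0.068] 
15 [0.0, -0.0, 0.48] [0.0, -0.0, -0.0] 0.48 0.0 [0.628 0.08
[... 195 characters left out ...]
], [0.19, -0.49, 0.48], [0.18, -0.49, 0.48], [0.15, -0.49, 0.49], [0.13, -0.49, 0.49], [0.11, -0.49, 0.5], [0.09, -0.49, 0.5], [0.08, -0.49, 0.5], [0.05, -0.49, 0.51], [0.03, -0.49, 0.5], [0.01, -0.49, 0.51], [0.0, -0.0, 0.48], [0.0, -0.0, 0.48], [0.0, -0.0, 0.48], [0.0, -0.0, 0.48], [0.0, -0.0, 0.48]]
rotation [[-0.01, 0.37, 0.03], [-0.01, 0.37, 0.03], [-0.01, 0.37, 0.03], [-0.01, 0.37, 0.03], [-0.01, 0.37, 0.03], [-0.01, 0.37, 0.03], [-0.01, 0.37, 0.03], [-0.01, 0.37, 0.03], [-0.01, 0.37, 0.03], [-0.01, 0.38, 0.03], [-0.01, 0.37, 0.02], [-0.01, 0.38, 0.03], [0.0, -0.0, -0.0], [0.0, -0.0, -0.0], [0.0, -0.0, -0.0], [0.0, -0.0, -0.0], [0.0, -0.0, -0.0]]
q [-0.13  0.24  2.32  1.73  0.46 -0.68]
```

apply_moves(
  fingers=[0.8,0.8,0.8,0.8,0.8,0.8,0.8,0.8,0.8,0.8,0.8,0.8],
  travel=[
    [0.24,-0.48,0.46],
    [0.22,-0.49,0.47],
    [0.19,-0.49,0.48],
    [0.18,-0.49,0.48],
    [0.15,-0.49,0.49],
    [0.13,-0.49,0.49],
    [0.11,-0.49,0.5],
    [0.09,-0.49,0.5],
    [0.08,-0.49,0.5],
    [0.05,-0.49,0.51],
    [0.03,-0.49,0.5],
    [0.01,-0.49,0.51],
  ],
  rotation=[
    [-0.01,0.37,0.03],
    [-0.01,0.37,0.03],
    [-0.01,0.37,0.03],
    [-0.01,0.37,0.03],
    [-0.01,0.37,0.03],
    [-0.01,0.37,0.03],
    [-0.01,0.37,0.03],
    [-0.01,0.37,0.03],
    [-0.01,0.37,0.03],
    [-0.01,0.38,0.03],
    [-0.01,0.37,0.02],
    [-0.01,0.38,0.03],
  ],
)

```text
time: 9.55
tool_pos: [0.5865, 0.0682, 0.0991]
tcp_rot: [-2.625, -0.726, -1.083]
wrist_force: [1.0, 0.4, 0.7]
width: 0.797
grip_force: 0.0
```

apply_moves(
  fingers=[0.8,0.8],
  travel=[
    [0,0,0],
    [0,0,0],
  ],
  rotation=[
    [0,0,0],
    [0,0,0],
  ],
)

```text
time: 9.75
tool_pos: [0.5856, 0.068, 0.0981]
tcp_rot: [-2.626, -0.727, -1.077]
wrist_force: [-0.1, -0.3, 0.7]
width: 0.795
grip_force: 0.0
```

```bash
python3 s.py
python3 - <<'E'
from plan import *
c=read_camera("top");save(c,"pics/top3.png")
for r in tip_of("top","cup")[:2]+tip_of("top","cup_mid")[:2]:print(r)
pg,Mg=cuppose([.649,.0985,0],30.8)
rows([(pg,Mg,6)])
i=c["image"][110:250,210:350].copy()
cv2.imwrite("pics/pre.png",cv2.resize(i[:,:,::-1],(600,600),interpolation=cv2.INTER_CUBIC))
E
```

```text
9.75 pos [0.5856 0.068  0.0981] q [-0.2514, -0.0536, 2.4142, 1.2772, 0.5575, -0.2806] F [-0.1 -0.3  0.7] T [-0.19  0.32 -0.02] w 0.795 g 0.0
[[0.6112, 0.517, 0.5993], [0.3623, -0.8559, 0.3689], [0.7037, -0.0084, -0.7105]] yhead -58.87
{'location': [292.9, 176.9], 'p': 0.83}
{'location': [142.5, 275.9], 'p': 0.77}
{'location': [145.0, 287.6], 'p': 0.66}
{'location': [292.4, 173.0], 'p': 0.58}
1 [-0.01, 0.01, 0.38] [-0.01, 0.0, -0.0] 0.38 0.01 [0.599 0.072 0.087] 
2 [-0.01, 0.01, 0.38] [-0.01, 0.0, -0.0] 0.38 0.01 [0.611 0.079 0.073] 
3 [-0.01, 0.01, 0.38] [-0.01, 0.0, -0.0] 0.38 0.01 [0.622 0.085 0.059] 
4 [-0.01, 0.02, 0.38] [-0.01, 0.01, -0.0] 0.38 0.01 [0.634 0.091 0.045] 
5 [-0.01, 0.01, 0.38] [-0.01, 0.0, -0.01] 0.38 0.01 [0.645 0.097 0.031] 
6 [-0.0, 0.02, 0.38] [-0.01, 0.01, -0.0] 0.38 0.01 [0.657 0.103 0.018] 
travel [[-0.01, 0.01, 0.38], [-0.01, 0.01, 0.38], [-0.01, 0.01, 0.38], [-0.01, 0.02, 0.38], [-0.01, 0.01, 0.38], [-0.0, 0.02, 0.38]]
rotation [[-0.01, 0.0, -0.0], [-0.01, 0.0, -0.0], [-0.01, 0.0, -0.0], [-0.01, 0.01, -0.0], [-0.01, 0.0, -0.01], [-0.01, 0.01, -0.0]]
q [-0.13  0.24  2.32  1.73  0.46 -0.68]
```

View pics/pre.png

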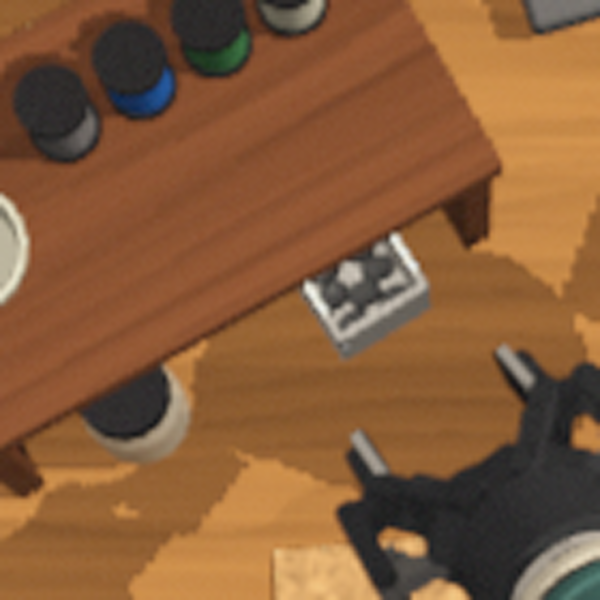

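apply_moves(
  fingers=[0.8,0.8,0.8,0.8,0.8,0.8,0.8,0.8],
  travel=[
    [-0.01,0.01,0.38],
    [-0.01,0.01,0.38],
    [-0.01,0.01,0.38],
    [-0.01,0.02,0.38],
    [-0.01,0.01,0.38],
    [0,0.02,0.3],
    [0,0,0.08],
    [0,0,0],
  ],
  rotation=[
    [-0.01,0,0],
    [-0.01,0,0],
    [-0.01,0,0],
    [-0.01,0.01,0],
    [-0.01,0,-0.01],
    [-0.01,0.01,0],
    [0,0,0],
    [0,0,0],
  ],
)

```text
time: 10.7
tool_pos: [0.6561, 0.1038, 0.0161]
tcp_rot: [-2.63, -0.723, -1.087]
wrist_force: [0.2, 0.6, 0.0]
width: 0.8
grip_force: 0.0
```

```bash
python3 s.py
python3 - <<'E'
from plan import *
c=read_camera("top")
cv2.imwrite("pics/at.png",cv2.resize(c["image"][110:250,210:350,::-1],(600,600),interpolation=cv2.INTER_CUBIC))
E
```

```text
10.7 pos [0.6561 0.1038 0.0161] q [-0.1263, 0.2385, 2.3166, 1.7315, 0.4577, -0.6831] F [0.2 0.6 0. ] T [-0.16  0.33 -0.  ] w 0.8 g 0.0
[[0.609, 0.5118, 0.6059], [0.361, -0.8591, 0.3628], [0.7062, -0.0022, -0.708]] yhead -59.22
```

View pics/at.png

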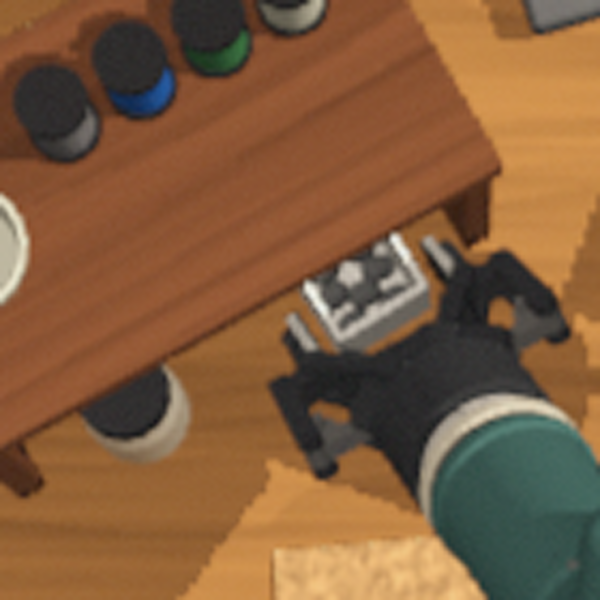

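apply_moves(
  fingers=[0,0,0,0,0,0],
  travel=[
    [0,0,0],
    [0,0,0],
    [0,0,0],
    [0,0,0],
    [0,0,0],
    [0,0,0],
  ],
  rotation=[
    [0,0,0],
    [0,0,0],
    [0,0,0],
    [0,0,0],
    [0,0,0],
    [0,0,0],
  ],
  newtons=50,
)

```text
time: 11.35
tool_pos: [0.6555, 0.104, 0.0167]
tcp_rot: [-2.63, -0.723, -1.088]
wrist_force: [-3.2, -2.2, 5.9]
width: 0.598
grip_force: 53.1
```

```bash
python3 s.py
python3 - <<'E'
from plan import *
bc=np.array([.5534,-.2236,0]);H=71.2
p0,M0=cuppose([.649,.0985,.012],30.8)      # lift 12mm
out,_=cuppose(np.array([.649,.0985,.03])-F(30.8)*.13,30.8)
L=bc-F(H)*.016+[0,0,.12]
a,Ma=cuppose(None,H,0,lip=L+[0,0,.03])
mid,Mm=cuppose([.47,-.08,.10],50)
rows([(p0,M0,2),(out,M0,5),(mid,Mm,7),(a,Ma,9)])
E
```

```text
11.35 pos [0.6555 0.104  0.0167] q [-0.126, 0.2363, 2.3183, 1.7328, 0.4576, -0.684] F [-3.2 -2.2  5.9] T [-0.18  0.06 -0.06] w 0.598 g 53.12213122844696
[[0.6086, 0.5116, 0.6066], [0.3608, -0.8592, 0.3627], [0.7067, -0.0018, -0.7075]] yhead -59.23
1 [0.1, 0.01, -0.08] [-0.0, 0.0, -0.01] 0.13 0.01 [0.656 0.104 0.023] 
2 [0.1, 0.02, -0.09] [-0.01, 0.0, -0.01] 0.14 0.01 [0.657 0.103 0.03 ] 
3 [-0.32, -0.0, -0.42] [0.0, 0.0, 0.0] 0.53 0.0 [0.635 0.09  0.033] 
4 [-0.32, -0.0, -0.42] [0.0, 0.0, 0.0] 0.53 0.0 [0.612 0.076 0.037] 
5 [-0.32, -0.0, -0.42] [0.0, 0.0, 0.0] 0.53 0.0 [0.59  0.063 0.04 ] 
6 [-0.31, -0.0, -0.42] [0.0, 0.0, 0.0] 0.52 0.0 [0.568 0.05  0.044] 
7 [-0.32, -0.0, -0.41] [0.0, 0.0, 0.0] 0.52 0.0 [0.545 0.037 0.047] 
8 [-0.09, 0.17, -0.38] [0.32, 0.0, -0.32] 0.43 0.45 [0.536 0.021 0.058] 
9 [-0.1, 0.15, -0.38] [0.32, 0.0, -0.32] 0.42 0.45 [0.526 0.005 0.068] 
10 [-0.1, 0.13, -0.38] [0.32, 0.0, -0.32] 0.41 0.45 [ 0.516 -0.01   0.078] 
11 [-0.11, 0.12, -0.39] [0.33, 0.0, -0.32] 0.42 0.46 [ 0.506 -0.026  0.087] 
12 [-0.11, 0.1, -0.39] [0.32, 0.0, -0.33] 0.42 0.46 [ 0.496 -0.041
[... 1163 characters left out ...]
[-0.19, 0.4, -0.21], [-0.2, 0.39, -0.22], [-0.21, 0.37, -0.23], [-0.22, 0.36, -0.24], [-0.23, 0.35, -0.25], [-0.24, 0.33, -0.26], [-0.25, 0.32, -0.27], [-0.26, 0.3, -0.28], [-0.28, 0.29, -0.29]]
rotation [[-0.0, 0.0, -0.01], [-0.01, 0.0, -0.01], [0.0, 0.0, 0.0], [0.0, 0.0, 0.0], [0.0, 0.0, 0.0], [0.0, 0.0, 0.0], [0.0, 0.0, 0.0], [0.32, 0.0, -0.32], [0.32, 0.0, -0.32], [0.32, 0.0, -0.32], [0.33, 0.0, -0.32], [0.32, 0.0, -0.33], [0.33, 0.0, -0.32], [0.32, 0.01, -0.33], [0.28, -0.0, -0.28], [0.28, -0.0, -0.28], [0.28, -0.0, -0.28], [0.28, -0.0, -0.28], [0.28, -0.0, -0.28], [0.28, -0.0, -0.27], [0.27, -0.0, -0.28], [0.28, -0.0, -0.27], [0.27, -0.0, -0.28]]
q [-0.91  0.47  1.71  0.64  1.48 -0.81]
```

apply_moves(
  fingers=[0,0,0,0,0,0,0,0],
  travel=[
    [0.1,0.01,-0.08],
    [0.1,0.02,-0.09],
    [-0.2,0,-0.26],
    [-0.32,0,-0.42],
    [-0.32,0,-0.42],
    [-0.32,0,-0.42],
    [-0.31,0,-0.41],
    [-0.12,0,-0.16],
  ],
  rotation=[
    [0,0,-0.01],
    [-0.01,0,-0.01],
    [0,0,0],
    [0,0,0],
    [0,0,0],
    [0,0,0],
    [0,0,0],
    [0,0,0],
  ],
)

```text
time: 12.15
tool_pos: [0.5414, 0.0365, 0.0449]
tcp_rot: [-2.633, -0.724, -1.083]
wrist_force: [-0.7, 0.5, -2.5]
width: 0.597
grip_force: 52.6
```

apply_moves(
  fingers=[0,0,0,0,0,0,0],
  travel=[
    [-0.09,0.17,-0.38],
    [-0.1,0.15,-0.38],
    [-0.1,0.13,-0.38],
    [-0.11,0.12,-0.39],
    [-0.11,0.1,-0.39],
    [-0.11,0.09,-0.4],
    [-0.12,0.06,-0.4],
  ],
  rotation=[
    [0.32,0,-0.32],
    [0.32,0,-0.32],
    [0.32,0,-0.32],
    [0.33,0,-0.32],
    [0.32,0,-0.33],
    [0.33,0,-0.32],
    [0.32,0.01,-0.33],
  ],
)

```text
time: 12.85
tool_pos: [0.4746, -0.073, 0.1168]
tcp_rot: [-2.388, -1.116, -0.987]
wrist_force: [0.6, -0.1, -2.0]
width: 0.599
grip_force: 52.7
```

```bash
python3 s.py
python3 - <<'E'
from plan import *
c=read_camera("side")
cv2.imwrite("pics/held.png",cv2.resize(c["image"][150:390,240:560,::-1],(800,600),interpolation=cv2.INTER_CUBIC))
E
```

```text
12.85 pos [ 0.4746 -0.073   0.1168] q [-0.7858, -0.0062, 2.3251, 0.896, 1.1217, -0.6242] F [ 0.6 -0.1 -2. ] T [-0.44  0.31  0.02] w 0.599 g 52.67756223678589
[[0.4544, 0.7676, 0.452], [0.5427, -0.6409, 0.5428], [0.7064, -0.0014, -0.7078]] yhead -39.86
```

View pics/held.png

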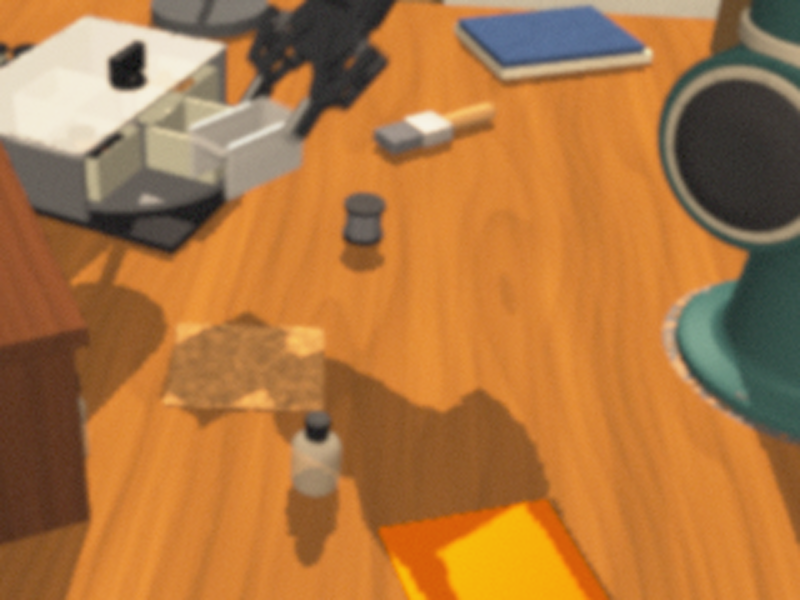

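Run:
```python
from plan import *
bc=np.array([.5534,-.2236,0]);H=71.2
L=lambda z:bc-F(H)*.018+[0,0,z]
S=[cuppose(None,H,0,lip=L(.135))+(9,)]
S+=[cuppose(None,H,36,lip=L(.09))+(8,)]
S+=[cuppose(None,H,t,lip=L(.082))+(5,) for t in(52,68)]
S+=[cuppose(None,H,100,lip=L(.085))+(6,)]
rows(S)
```

```text
1 [-0.21, 0.39, -0.18] [0.28, 0.0, -0.27] 0.48 0.39 [ 0.482 -0.1    0.117] 
2 [-0.23, 0.38, -0.19] [0.28, 0.0, -0.27] 0.48 0.39 [ 0.488 -0.123  0.116] 
3 [-0.24, 0.37, -0.2] [0.28, 0.0, -0.28] 0.48 0.4 [ 0.494 -0.146  0.115] 
4 [-0.25, 0.36, -0.21] [0.28, 0.0, -0.27] 0.49 0.39 [ 0.501 -0.17   0.113] 
5 [-0.25, 0.35, -0.23] [0.28, 0.01, -0.28] 0.49 0.4 [ 0.507 -0.193  0.113] 
6 [-0.26, 0.33, -0.23] [0.28, 0.0, -0.27] 0.48 0.39 [ 0.513 -0.216  0.112] 
7 [-0.28, 0.32, -0.24] [0.27, 0.01, -0.28] 0.49 0.39 [ 0.52 -0.24  0.11] 
8 [-0.28, 0.3, -0.26] [0.28, 0.0, -0.27] 0.49 0.39 [ 0.526 -0.263  0.11 ] 
9 [-0.29, 0.28, -0.26] [0.27, 0.01, -0.28] 0.48 0.39 [ 0.532 -0.287  0.109] 
10 [-0.03, -0.0, 0.01] [0.0, -0.75, 0.0] 0.03 0.75 [ 0.532 -0.287  0.107] 
11 [-0.03, -0.0, 0.01] [0.0, -0.75, 0.0] 0.03 0.75 [ 0.532 -0.288  0.106] 
12 [-0.03, -0.0, 0.01] [0.0, -0.75, 0.0] 0.03 0.75 [ 0.531 -0.289  0.105] 
13 [-0.03, -0.0, 0.02] [0.0, -0.75, 0.0] 0.04 0.75 [ 0.531 -0.29   0.103] 
14 [-0.03, -0.0, 0.02] [0.0, -0.75, 0.0] 0.04 0.75 [ 0.531 -0.29   0.101] 
15 [-0.02, -0.0, 0.02] [0.0, -0.75, 0.0] 0.03
[... 2079 characters left out ...]
0.1]]
rotation [[0.28, 0.0, -0.27], [0.28, 0.0, -0.27], [0.28, 0.0, -0.28], [0.28, 0.0, -0.27], [0.28, 0.01, -0.28], [0.28, 0.0, -0.27], [0.27, 0.01, -0.28], [0.28, 0.0, -0.27], [0.27, 0.01, -0.28], [0.0, -0.75, 0.0], [0.0, -0.75, 0.0], [0.0, -0.75, 0.0], [0.0, -0.75, 0.0], [0.0, -0.75, 0.0], [0.0, -0.75, 0.0], [0.0, -0.75, 0.0], [0.0, -0.75, 0.0], [0.0, -0.53, 0.0], [0.0, -0.53, 0.0], [0.0, -0.54, 0.0], [0.0, -0.53, 0.0], [0.0, -0.54, 0.0], [0.0, -0.53, 0.0], [0.0, -0.53, 0.0], [0.0, -0.54, 0.0], [0.0, -0.53, 0.0], [0.0, -0.54, 0.0], [0.0, -0.89, -0.0], [0.0, -0.89, -0.0], [0.0, -0.89, -0.0], [0.0, -0.89, -0.0], [0.0, -0.88, -0.0], [0.0, -0.89, -0.0]]
q [ 0.01  0.42  1.86 -0.9   1.4   0.76]
```

apply_moves(
  fingers=[0,0,0,0,0,0,0,0,0,0],
  travel=[
    [-0.21,0.39,-0.18],
    [-0.23,0.38,-0.19],
    [-0.24,0.37,-0.2],
    [-0.25,0.36,-0.21],
    [-0.25,0.35,-0.23],
    [-0.26,0.33,-0.23],
    [-0.28,0.32,-0.24],
    [-0.28,0.3,-0.26],
    [-0.29,0.28,-0.26],
    [0,0,0],
  ],
  rotation=[
    [0.28,0,-0.27],
    [0.28,0,-0.27],
    [0.28,0,-0.28],
    [0.28,0,-0.27],
    [0.28,0.01,-0.28],
    [0.28,0,-0.27],
    [0.27,0.01,-0.28],
    [0.28,0,-0.27],
    [0.27,0.01,-0.28],
    [0,0,0],
  ],
)

```text
time: 13.9
tool_pos: [0.5329, -0.2853, 0.1048]
tcp_rot: [-2.076, -1.481, -0.861]
wrist_force: [0.5, 1.0, -2.4]
width: 0.598
grip_force: 53.1
```

apply_moves(
  fingers=[0,0,0,0,0,0,0,0,0],
  travel=[
    [-0.03,0,0.01],
    [-0.03,0,0.01],
    [-0.03,0,0.01],
    [-0.03,0,0.02],
    [-0.03,0,0.02],
    [-0.02,0,0.02],
    [-0.03,0,0.02],
    [-0.02,0,0.03],
    [0,0,0],
  ],
  rotation=[
    [0,-0.75,0],
    [0,-0.75,0],
    [0,-0.75,0],
    [0,-0.75,0],
    [0,-0.75,0],
    [0,-0.75,0],
    [0,-0.75,0],
    [0,-0.75,0],
    [0,0,0],
  ],
)

```text
time: 14.8
tool_pos: [0.53, -0.2851, 0.0954]
tcp_rot: [-2.47, -1.771, -0.198]
wrist_force: [0.8, 1.8, 2.3]
width: 0.599
grip_force: 53.2
```

```bash
python3 s.py
python3 - <<'E'
from plan import *
s=read_state();M=R.from_rotvec(s["tcp_rot"]).as_matrix()
# lip from tool pose
g=s["tool_pos"]-M[:,2]*.019
r=R.from_matrix(M)*R.from_euler("y",-45,degrees=True) # down-pointing frame x=cup x, z=-cup z
A=r.as_matrix();lip=g+A[:,0]*.062-A[:,2]*.013
bc=np.array([.5534,-.2236,0]);d=lip-bc
print("lip",lip,"along",d@F(71.2),"side",d@F(161.2),"pitch",np.degrees(np.arcsin(-A[2,0])))
c=read_camera("side")
for t in tip_of("side","cup_lip")[:1]+tip_of("side","bin")[:2]:print(t)
print(proj(c,lip),proj(c,bc+[0,0,.023]))
a=c["image"][150:250,240:390,::-1]
t=read_camera("top")["image"][150:290,370:540,::-1]
cv2.imwrite("pics/p0.png",np.hstack([cv2.resize(a,(400,400)),cv2.resize(t,(400,400))]))
E
```

```text
14.8 pos [ 0.53   -0.2851  0.0954] q [-0.629, 0.2515, 1.8516, 0.1731, 1.0948, -0.3859] F [0.8 1.8 2.3] T [ 0.58 -0.29  0.01] w 0.599 g 53.18905413150787
[[0.3171, 0.9471, 0.0499], [0.9347, -0.321, 0.1529], [0.1609, -0.0018, -0.987]] yhead -18.72
lip [ 0.5475987  -0.23310358  0.08846877] along -0.010866120661280234 side 0.0024291206807174528 pitch 35.74247336608274
{'location': [364.3, 405.2], 'p': 0.74}
{'location': [317.8, 210.1], 'p': 0.79}
[321.65142393 187.5338268 ] [319.24987411 211.90953183]
```

View pics/p0.png

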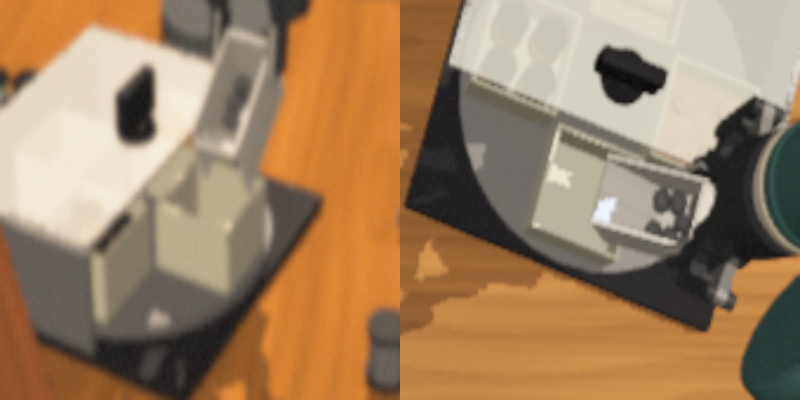

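Run:
```python
from plan import *
bc=np.array([.5534,-.2236,0]);H=71.2
L=lambda z:bc-F(H)*.018+F(161.2)*.0+[0,0,z]
S=[(lambda a:(a[0],a[1],n))(cuppose(None,H,t,lip=L(z))) for t,z,n in((36,.114,2),(56,.104,7),(72,.100,5),(100,.095,6))]
rows(S)
```

```text
1 [-0.01, 0.02, -0.27] [-0.02, -0.03, -0.01] 0.27 0.04 [ 0.529 -0.29   0.107] 
2 [-0.0, 0.03, -0.28] [-0.01, -0.04, -0.01] 0.28 0.04 [ 0.53  -0.292  0.121] 
3 [0.02, -0.0, -0.02] [-0.0, -0.48, -0.0] 0.03 0.48 [ 0.53  -0.292  0.122] 
4 [0.02, -0.0, -0.02] [-0.0, -0.48, -0.0] 0.03 0.48 [ 0.531 -0.291  0.124] 
5 [0.02, -0.0, -0.02] [-0.0, -0.47, -0.0] 0.03 0.47 [ 0.531 -0.29   0.125] 
6 [0.01, -0.0, -0.02] [-0.0, -0.48, -0.0] 0.02 0.48 [ 0.531 -0.289  0.126] 
7 [0.02, -0.0, -0.03] [-0.0, -0.47, -0.0] 0.04 0.47 [ 0.531 -0.288  0.127] 
8 [0.01, -0.0, -0.03] [-0.0, -0.48, -0.0] 0.03 0.48 [ 0.532 -0.288  0.129] 
9 [0.01, -0.0, -0.02] [-0.0, -0.47, -0.0] 0.02 0.47 [ 0.532 -0.287  0.129] 
10 [0.03, -0.0, -0.04] [-0.0, -0.53, -0.0] 0.05 0.53 [ 0.532 -0.285  0.131] 
11 [0.03, -0.0, -0.04] [-0.0, -0.53, -0.0] 0.05 0.53 [ 0.533 -0.284  0.133] 
12 [0.02, -0.0, -0.04] [-0.0, -0.54, -0.0] 0.04 0.54 [ 0.534 -0.282  0.134] 
13 [0.02, -0.0, -0.05] [-0.0, -0.53, -0.0] 0.05 0.53 [ 0.534 -0.28   0.136] 
14 [0.02, -0.0, -0.05] [-0.01, -0.54, -0.0] 0.05 0.54 [ 0.535 -0.279  0.138] 
15 [0.05, -0.0, -0.06] [0
[... 628 characters left out ...]
 [0.03, -0.0, -0.04], [0.03, -0.0, -0.04], [0.02, -0.0, -0.04], [0.02, -0.0, -0.05], [0.02, -0.0, -0.05], [0.05, -0.0, -0.06], [0.05, -0.0, -0.07], [0.04, -0.0, -0.07], [0.04, -0.0, -0.07], [0.03, -0.0, -0.07], [0.02, -0.0, -0.08]]
rotation [[-0.02, -0.03, -0.01], [-0.01, -0.04, -0.01], [-0.0, -0.48, -0.0], [-0.0, -0.48, -0.0], [-0.0, -0.47, -0.0], [-0.0, -0.48, -0.0], [-0.0, -0.47, -0.0], [-0.0, -0.48, -0.0], [-0.0, -0.47, -0.0], [-0.0, -0.53, -0.0], [-0.0, -0.53, -0.0], [-0.0, -0.54, -0.0], [-0.0, -0.53, -0.0], [-0.01, -0.54, -0.0], [0.0, -0.78, -0.0], [0.0, -0.78, -0.0], [0.0, -0.78, -0.0], [0.0, -0.77, -0.0], [0.0, -0.78, -0.0], [0.0, -0.77, -0.0]]
q [ 0.01  0.41  1.85 -0.9   1.41  0.74]
```

apply_moves(
  fingers=[0,0,0,0],
  travel=[
    [0,0.02,-0.27],
    [0,0.03,-0.28],
    [0,0,0],
    [0,0,0],
  ],
  rotation=[
    [-0.02,-0.03,-0.01],
    [-0.01,-0.04,-0.01],
    [0,0,0],
    [0,0,0],
  ],
)

```text
time: 15.4
tool_pos: [0.5304, -0.2946, 0.1218]
tcp_rot: [-2.479, -1.774, -0.191]
wrist_force: [-0.7, -0.6, -2.4]
width: 0.597
grip_force: 52.9
```

```bash
cat > lip.py <<'E'
from plan import *
s=read_state();M=R.from_rotvec(s["tcp_rot"]).as_matrix();g=s["tool_pos"]-M[:,2]*.019
A=(R.from_matrix(M)*R.from_euler("y",-45,degrees=True)).as_matrix();lip=g+A[:,0]*.062-A[:,2]*.013
d=lip-np.array([.5534,-.2236,0]);print("t",s["time"],"tcp",s["tool_pos"],"lipz",lip[2],"along",d@F(71.2),"side",d@F(161.2),"pitch",np.degrees(np.arctan2(-A[2,0],-A[2,2])),"F",s["wrist_force"],s["torque"])
E
python3 lip.py
```

```text
t 15.4 tcp [ 0.53037815 -0.29459203  0.12180862] lipz 0.11439194991593968 along -0.019829927550033898 side -0.0011327723237099848 pitch 36.26895732049739 F [-0.66218938 -0.58142561 -2.38584481] [-0.10466483  0.06975574 -0.05222221]
```

apply_moves(
  fingers=[0,0,0,0,0,0,0,0,0],
  travel=[
    [0.02,0,-0.02],
    [0.02,0,-0.02],
    [0.02,0,-0.02],
    [0.01,0,-0.02],
    [0.02,0,-0.03],
    [0.01,0,-0.03],
    [0.01,0,-0.02],
    [0,0,0],
    [0,0,0],
  ],
  rotation=[
    [0,-0.48,0],
    [0,-0.48,0],
    [0,-0.48,0],
    [0,-0.48,0],
    [0,-0.48,0],
    [0,-0.48,0],
    [0,-0.48,0],
    [0,0,0],
    [0,0,0],
  ],
)

```text
time: 16.3
tool_pos: [0.5317, -0.2877, 0.1286]
tcp_rot: [2.453, 1.758, -0.244]
wrist_force: [0.4, 0.1, -1.4]
width: 0.598
grip_force: 52.7
```

apply_moves(
  fingers=[0,0,0,0,0,0,0],
  travel=[
    [0.03,0,-0.04],
    [0.03,0,-0.04],
    [0.02,0,-0.04],
    [0.02,0,-0.05],
    [0.02,0,-0.05],
    [0,0,0],
    [0,0,0],
  ],
  rotation=[
    [0,-0.53,0],
    [0,-0.53,0],
    [0,-0.54,0],
    [0,-0.53,0],
    [0,-0.54,0],
    [0,0,0],
    [0,0,0],
  ],
)

```text
time: 17.0
tool_pos: [0.535, -0.2796, 0.1378]
tcp_rot: [2.286, 1.637, -0.556]
wrist_force: [-0.3, 0.8, -0.1]
width: 0.603
grip_force: 52.9
```

apply_moves(
  fingers=[0,0,0,0,0,0,0,0,0,0],
  travel=[
    [0.05,0,-0.06],
    [0.05,0,-0.07],
    [0.04,0,-0.07],
    [0.04,0,-0.07],
    [0.03,0,-0.07],
    [0.02,0,-0.08],
    [0,0,0],
    [0,0,0],
    [0,0,0],
    [0,0,0],
  ],
  rotation=[
    [0,-0.78,0],
    [0,-0.78,0],
    [0,-0.78,0],
    [0,-0.77,0],
    [0,-0.78,0],
    [0,-0.77,0],
    [0,0,0],
    [0,0,0],
    [0,0,0],
    [0,0,0],
  ],
)

```text
time: 18.0
tool_pos: [0.5423, -0.2592, 0.1482]
tcp_rot: [1.943, 1.387, -1.015]
wrist_force: [-0.5, 0.1, -0.9]
width: 0.594
grip_force: 53.1
```

```bash
python3 lip.py
python3 - <<'E'
from plan import *
for n in("top","side"):
    c=read_camera(n);save(c,f"pics/pour_{n}.png")
    print(n,[(round(r["p"],2),np.round(r["location"]).tolist()) for r in tip_of(n,"sinker0")[:10]])
E
```

```text
t 18.0 tcp [ 0.54227198 -0.25918719  0.14823665] lipz 0.09574046307642027 along -0.01991099074245434 side -0.001065262799375924 pitch 100.25805129413321 F [-0.51528038  0.11610664 -0.90404523] [ 4.99326959e-01 -1.56570887e-01  3.97031161e-05]
top []
side [(0.59, [384.0, 242.0])]
```

Run:
```python
from plan import *
import io,contextlib
bc=np.array([.5534,-.2236,0]);H=71.2
mat=np.array([.4575,.082,.003])
S=[(lambda a:(a[0],a[1],n))(cuppose(None,H,t,lip=bc-F(H)*(.018+b)+[0,0,z])) for t,z,b,n in((60,.14,.02,6),(0,.19,.07,10))]
c0=mat-F(H)*.015
S+=[cuppose(c0+[0,0,.12],H)+(12,),cuppose(c0+[0,0,.03],H)+(4,)]
with contextlib.redirect_stdout(io.StringIO()) as o: rows(S)
t=o.getvalue().split("\n");print("\n".join(l for l in t if "!!" in l or l[:2] in("tr","ro","q ")or l[:3] in("6 [","16 ","28 ","32 ")))
```

```text
6 [-0.18, -0.0, -0.0] [0.01, 1.12, -0.01] 0.18 1.12 [ 0.526 -0.304  0.169] 
16 [-0.09, -0.0, -0.05] [-0.0, 1.0, -0.0] 0.1 1.0 [ 0.51  -0.353  0.164] 
28 [0.44, -0.32, 0.48] [-0.0, -0.0, -0.0] 0.73 0.0 [0.456 0.077 0.141] 
32 [-0.32, 0.0, 0.32] [-0.0, -0.0, -0.0] 0.45 0.0 [0.456 0.077 0.05 ] 
travel [[-0.15, -0.0, 0.09], [-0.16, -0.0, 0.07], [-0.17, -0.0, 0.06], [-0.17, -0.0, 0.04], [-0.17, -0.01, 0.01], [-0.18, -0.0, -0.0], [-0.1, -0.0, 0.04], [-0.1, -0.0, 0.03], [-0.1, -0.0, 0.01], [-0.1, -0.0, 0.0], [-0.1, -0.0, -0.01], [-0.1, -0.0, -0.02], [-0.1, -0.0, -0.02], [-0.1, -0.0, -0.04], [-0.09, -0.0, -0.05], [-0.09, -0.0, -0.05], [0.43, -0.32, 0.49], [0.43, -0.32, 0.49], [0.43, -0.31, 0.49], [0.43, -0.32, 0.48], [0.43, -0.31, 0.49], [0.43, -0.32, 0.48], [0.43, -0.31, 0.49], [0.43, -0.32, 0.48], [0.43, -0.31, 0.49], [0.44, -0.32, 0.48], [0.43, -0.31, 0.49], [0.44, -0.32, 0.48], [-0.32, 0.0, 0.32], [-0.32, 0.0, 0.32], [-0.32, 0.0, 0.32], [-0.32, 0.0, 0.32]]
rotation [[0.0, 1.12, -0.0], [0.0, 1.12, -0.0], [0.0, 1.12, -0.0], [0.0, 1.12, -0.0], [0.0, 1.12, -0.0], [0.01, 1.12, -0.01], [-0.0, 1.0, -0.0], [-0.0, 1.0, -0.0], [-0.0, 1.0, -0.0], [-0.0, 1.0, -0.0], [-0.0, 1.0, -0.0], [-0.0, 1.0, -0.0], [-0.0, 1.0, -0.0], [-0.0, 1.0, -0.0], [-0.0, 1.0, -0.0], [-0.0, 1.0, -0.0], [-0.0, -0.0, -0.0], [-0.0, -0.0, -0.0], [-0.0, -0.0, -0.0], [-0.0, -0.0, -0.0], [-0.0, -0.0, -0.0], [-0.0, -0.0, -0.0], [-0.0, -0.0, -0.0], [-0.0, -0.0, -0.0], [-0.0, -0.0, -0.0], [-0.0, -0.0, -0.0], [-0.0, -0.0, -0.0], [-0.0, -0.0, -0.0], [-0.0, -0.0, -0.0], [-0.0, -0.0, -0.0], [-0.0, -0.0, -0.0], [-0.0, -0.0, -0.0]]
q [-0.49  0.12  2.36  0.93  1.06 -0.81]
```

apply_moves(
  fingers=[0,0,0,0,0,0,0],
  travel=[
    [-0.13,0,0.08],
    [-0.14,0,0.06],
    [-0.14,0,0.05],
    [-0.15,0,0.04],
    [-0.15,0,0.02],
    [-0.15,0,0],
    [-0.15,0,0],
  ],
  rotation=[
    [0,0.96,0],
    [0,0.96,0],
    [0,0.96,0],
    [0,0.96,0],
    [0,0.96,0],
    [0,0.96,0],
    [0,0.96,0],
  ],
)

```text
time: 18.9
tool_pos: [0.5268, -0.3043, 0.1704]
tcp_rot: [2.417, 1.731, -0.312]
wrist_force: [-0.3, 0.4, -1.5]
width: 0.598
grip_force: 53.0
```

apply_moves(
  fingers=[0,0,0,0,0,0,0,0,0,0,0],
  travel=[
    [-0.1,0,0.04],
    [-0.1,0,0.03],
    [-0.1,0,0.01],
    [-0.1,0,0],
    [-0.1,0,-0.01],
    [-0.1,0,-0.02],
    [-0.1,0,-0.02],
    [-0.1,0,-0.04],
    [-0.09,0,-0.05],
    [-0.09,0,-0.05],
    [0,0,0],
  ],
  rotation=[
    [0,1,0],
    [0,1,0],
    [0,1,0],
    [0,1,0],
    [0,1,0],
    [0,1,0],
    [0,1,0],
    [0,1,0],
    [0,1,0],
    [0,1,0],
    [0,0,0],
  ],
)

```text
time: 20.0
tool_pos: [0.5076, -0.3542, 0.16]
tcp_rot: [-2.075, -1.477, -0.858]
wrist_force: [0.5, 0.0, -1.2]
width: 0.597
grip_force: 53.1
```

```bash
python3 lip.py
python3 - <<'E'
from plan import *
a=read_camera("side")["image"][130:250,240:390,::-1]
t=read_camera("top")["image"][150:290,370:540,::-1]
cv2.imwrite("pics/p1.png",np.hstack([cv2.resize(a,(370,300)),cv2.resize(t,(430,300),interpolation=cv2.INTER_CUBIC)]))
cv2.imwrite("pics/p1.png",cv2.resize(cv2.imread("pics/p1.png"),(800,300)) if 0 else np.hstack([cv2.resize(a,(300,400)),cv2.resize(t,(500,400),interpolation=cv2.INTER_CUBIC)]))
E
```

```text
t 20.0 tcp [ 0.50758593 -0.35422146  0.15995036] lipz 0.1864985265761934 along -0.08991469913539685 side 0.000978948876363717 pitch -0.13403155776937808 F [ 0.47103001  0.01228722 -1.21360084] [-0.40925871  0.17076651  0.02562736]
```

View pics/p1.png

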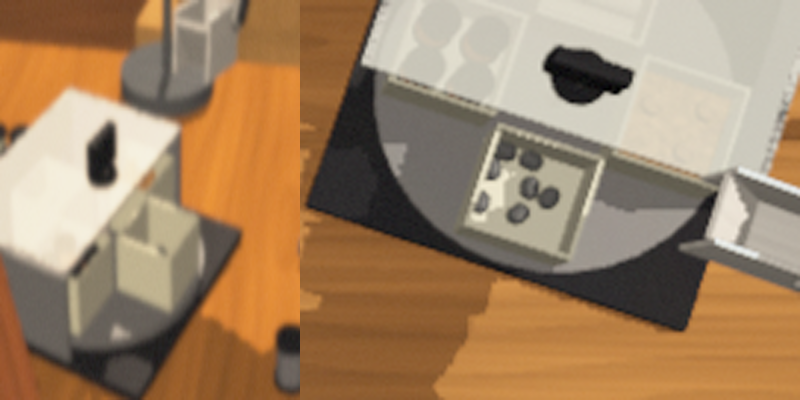

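apply_moves(
  fingers=[0,0,0,0,0,0,0,0,0,0,0,0],
  travel=[
    [0.43,-0.32,0.49],
    [0.43,-0.32,0.49],
    [0.43,-0.31,0.49],
    [0.43,-0.32,0.48],
    [0.43,-0.31,0.49],
    [0.43,-0.32,0.48],
    [0.43,-0.31,0.49],
    [0.43,-0.32,0.48],
    [0.43,-0.31,0.49],
    [0.44,-0.32,0.48],
    [0.43,-0.31,0.49],
    [0.44,-0.32,0.48],
  ],
  rotation=[
    [0,0,0],
    [0,0,0],
    [0,0,0],
    [0,0,0],
    [0,0,0],
    [0,0,0],
    [0,0,0],
    [0,0,0],
    [0,0,0],
    [0,0,0],
    [0,0,0],
    [0,0,0],
  ],
)

```text
time: 21.3
tool_pos: [0.4558, 0.0791, 0.1419]
tcp_rot: [-2.075, -1.492, -0.86]
wrist_force: [0.6, 0.2, 0.1]
width: 0.596
grip_force: 53.1
```

apply_moves(
  fingers=[0,0,0],
  travel=[
    [0,0,0],
    [0,0,0],
    [0,0,0],
  ],
  rotation=[
    [0,0,0],
    [0,0,0],
    [0,0,0],
  ],
)

```text
time: 21.6
tool_pos: [0.4568, 0.0768, 0.1417]
tcp_rot: [-2.075, -1.49, -0.861]
wrist_force: [-0.4, -0.3, -0.8]
width: 0.596
grip_force: 53.0
```

```bash
python3 lip.py
python3 - <<'E'
from plan import *
H=71.2;c0=np.array([.4575,.082,.003])-F(H)*.015
rows([cuppose(c0+[0,0,.03],H)+(4,),cuppose(c0+[0,0,.004],H)+(3,)])
E
```

```text
t 21.6 tcp [0.45681643 0.07679936 0.1417415 ] lipz 0.16808729898480995 along 0.3018604560686639 side 0.18839018638588553 pitch 0.10501565400015982 F [-0.3748464  -0.25573801 -0.81627781] [-0.42545623  0.18391349  0.00719489]
1 [-0.32, -0.01, 0.32] [0.0, 0.0, 0.01] 0.45 0.01 [0.456 0.077 0.119] 
2 [-0.32, -0.01, 0.32] [0.01, 0.01, 0.01] 0.45 0.02 [0.456 0.077 0.096] 
3 [-0.33, -0.0, 0.32] [0.0, 0.0, 0.01] 0.46 0.01 [0.456 0.077 0.074] 
4 [-0.32, -0.0, 0.33] [0.01, 0.01, 0.0] 0.46 0.01 [0.456 0.077 0.051] 
5 [-0.12, -0.0, 0.12] [-0.0, -0.0, 0.0] 0.17 0.0 [0.456 0.077 0.042] 
6 [-0.13, -0.0, 0.12] [-0.0, -0.0, 0.0] 0.18 0.0 [0.456 0.077 0.033] 
7 [-0.12, -0.0, 0.12] [-0.0, -0.0, 0.0] 0.17 0.0 [0.456 0.077 0.025] 
travel [[-0.32, -0.01, 0.32], [-0.32, -0.01, 0.32], [-0.33, -0.0, 0.32], [-0.32, -0.0, 0.33], [-0.12, -0.0, 0.12], [-0.13, -0.0, 0.12], [-0.12, -0.0, 0.12]]
rotation [[0.0, 0.0, 0.01], [0.01, 0.01, 0.01], [0.0, 0.0, 0.01], [0.01, 0.01, 0.0], [-0.0, -0.0, 0.0], [-0.0, -0.0, 0.0], [-0.0, -0.0, 0.0]]
q [-0.49  0.18  2.37  0.96  1.02 -0.87]
```

apply_moves(
  fingers=[0,0,0,0,0,0,0,0,0],
  travel=[
    [-0.32,-0.01,0.32],
    [-0.32,-0.01,0.32],
    [-0.33,0,0.32],
    [-0.32,0,0.33],
    [-0.12,0,0.12],
    [-0.12,0,0.12],
    [-0.11,0,0.11],
    [0,0,0],
    [0,0,0],
  ],
  rotation=[
    [0,0,0.01],
    [0.01,0.01,0.01],
    [0,0,0.01],
    [0.01,0.01,0],
    [0,0,0],
    [0,0,0],
    [0,0,0],
    [0,0,0],
    [0,0,0],
  ],
)

```text
time: 22.5
tool_pos: [0.4554, 0.0773, 0.0251]
tcp_rot: [-2.074, -1.482, -0.858]
wrist_force: [0.7, -0.1, -0.6]
width: 0.597
grip_force: 53.0
```

apply_moves(
  fingers=[0,0,0,0,0],
  travel=[
    [-0.03,0,0.03],
    [-0.03,0,0.03],
    [-0.03,0,0.03],
    [0,0,0],
    [0,0,0],
  ],
  rotation=[
    [0,0,0],
    [0,0,0],
    [0,0,0],
    [0,0,0],
    [0,0,0],
  ],
)

```text
time: 23.0
tool_pos: [0.4556, 0.0777, 0.0195]
tcp_rot: [-2.072, -1.482, -0.86]
wrist_force: [-1.7, 0.2, 6.2]
width: 0.597
grip_force: 53.9
```

```bash
python3 lip.py
```

```text
t 23.0 tcp [0.45555311 0.07766785 0.01949428] lipz 0.046096664899181364 along 0.3021357401707161 side 0.18964163829354116 pitch -0.1977346037491154 F [-1.65409338  0.18849946  6.20004305] [0.13212087 0.11275123 0.09935625]
```

apply_moves(
  fingers=[0.65,0.72,0.8,0.8,0.8,0.8],
  travel=[
    [0,0,0],
    [0,0,0],
    [0,0,0],
    [0,0,0],
    [0,0,0],
    [0,0,0],
  ],
  rotation=[
    [0,0,0],
    [0,0,0],
    [0,0,0],
    [0,0,0],
    [0,0,0],
    [0,0,0],
  ],
)

```text
time: 23.6
tool_pos: [0.4549, 0.0775, 0.0183]
tcp_rot: [-2.074, -1.481, -0.858]
wrist_force: [-0.3, -0.3, 0.1]
width: 0.798
grip_force: 0.0
```

apply_moves(
  fingers=[0.8,0.8,0.8,0.8,0.8,0.8,0.8,0.8,0.8],
  travel=[
    [0,0,-0.2],
    [0,0,-0.4],
    [0,0,-0.5],
    [0,0,-0.5],
    [0,0,-0.5],
    [0,0,-0.5],
    [0,0,-0.4],
    [0,0,0],
    [0,0,0],
  ],
  rotation=[
    [0,0,0],
    [0,0,0],
    [0,0,0],
    [0,0,0],
    [0,0,0],
    [0,0,0],
    [0,0,0],
    [0,0,0],
    [0,0,0],
  ],
)

```text
time: 24.5
tool_pos: [0.4211, -0.0236, 0.1243]
tcp_rot: [-2.075, -1.481, -0.858]
wrist_force: [0.0, -0.4, -0.0]
width: 0.799
grip_force: 0.0
```

```bash
python3 s.py
python3 - <<'E'
from plan import *
c=read_camera("top");save(c,"pics/end.png")
for k in("cup_mid","cup"):
    for r in tip_of("top",k)[:2]: print(k,r["p"],np.round(atz(c,r["location"],.003),3))
a=cv2.resize(c["image"][130:330,180:560,::-1],(800,421),interpolation=cv2.INTER_CUBIC);cv2.imwrite("pics/endc.png",a)
E
```

```text
24.5 pos [ 0.4211 -0.0236  0.1243] q [-0.7337, 0.0217, 2.28, 0.7392, 1.3046, -0.7791] F [ 0.  -0.4 -0. ] T [-0.33  0.1   0.02] w 0.799 g 0.0
[[0.2306, 0.9461, 0.2272], [0.6677, -0.3238, 0.6703], [0.7078, -0.0028, -0.7064]] yhead -18.89
cup_mid 0.75 [0.405 0.405 0.003]
cup_mid 0.64 [0.461 0.082 0.003]
cup 0.72 [0.428 0.412 0.003]
cup 0.7 [0.457 0.074 0.003]
```

View pics/endc.png

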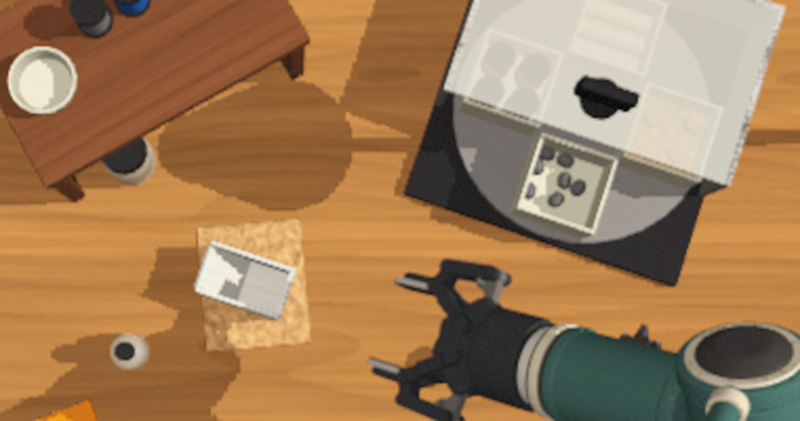

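Run:
```python
from plan import *
c=read_camera("top");k=lambda p,z:atz(c,(180+p[0]*.475,130+p[1]*.475),z)
cr=np.mean([k(p,.053) for p in[(212,241),(294,268),(278,318),(196,289)]],0);m=np.mean([k(p,.003) for p in[(198,228),(300,220),(310,341),(207,350)]],0)
print("cup",cr,"mat",m)
s=read_camera("side")
for n in("spool_a","varnish","jar","brush"):
    for r in tip_of("side",n)[:1]: print(n,r["p"],np.round(atz(s,r["location"],0),3))
```

```text
cup [0.4603258  0.08928743 0.053     ] mat [0.45842396 0.08238154 0.003     ]
spool_a 0.54 [ 0.378 -0.147  0.   ]
varnish 0.64 [ 0.694 -0.479  0.   ]
jar 0.62 [0.583 0.205 0.   ]
brush 0.95 [ 0.303 -0.366  0.   ]
```

```bash
python3 -c "
from workcell import *
print(finish_job())"
```

```text
the job is handed in; nothing more can be done
None
```

The job is handed in after about 25 s of robot time: the knob is turned up against its stop, all seven sinkers are in the empty bin, and the cup stands upright and released near the middle of the cork mat (within about 7 mm by the camera). The cup brushed the bin rim lightly while I lined up the pour, and the jar, spool, bottle and brush were not touched as far as the pictures show.

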